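# Set out the chocolate sampler

## Task

Move the four chocolates from the baking sheet to the four presentation boards, each onto the board printed with its own shape and colour, upright with the decoration on top, centred on the print and turned to match it, the heart pointing the same way as the printed heart. Set each one down gently, never dropping it, and leave the steel bowl where it stands.

Things in the scene. Friction and masses are not known exactly. Their poses are not given: they have to be found in the camera images.
- choc_round: Loose dark brown round chocolate with a cream spiral on top: disc of diameter 44, 30 high. Turn does not matter. Origin: centre of the underside. (All in mm.) Rigid, 40 to 100 g, upright (z up). Starts, turned at random, on the 3 mm floor of a fixed white baking sheet (290 square, rim 10 high, robot's left), over 70 from the rim, 95 or more between centres.
- choc_square: Loose milk-brown square chocolate with a cream cross on top: 42 x 42, 30 high; x and y axes square to its sides. Origin: centre of the underside. (All in mm.) Rigid, 40 to 100 g, upright (z up). Starts, turned at random, on the 3 mm floor of a fixed white baking sheet (290 square, rim 10 high, robot's left), over 70 from the rim, 95 or more between centres.
- choc_bar: Loose blond (caramel-yellow) bar chocolate with a dark zigzag on top: 70 long (along its x axis) x 30 wide (y), 30 high. Origin: centre of the underside. (All in mm.) Rigid, 40 to 100 g, upright (z up). Starts, turned at random, on the 3 mm floor of a fixed white baking sheet (290 square, rim 10 high, robot's left), over 70 from the rim, 95 or more between centres.
- choc_heart: Loose pink heart chocolate, cream V on top, 30 high: two lobes of radius 15 centred at x 0, y +10.6 and -10.6 (51 wide there, a good grasp closing along y), point at x +32; its x axis runs from the lobes to the point. Origin: midway between the lobe centres, underside. (All in mm.) Rigid, 40 to 100 g, upright. Starts on the fixed white baking sheet like the others.
- board_round: Fixed flat white board, gold edge, diameter 100 mm, 6 mm thick, on the table on the robot's right; board centres 110 mm or more apart. Printed on it: a dark brown disc, diameter 50 mm. Turn does not matter. Origin: centre of the underside; z up.
- board_square: Fixed flat white board, gold edge, diameter 100 mm, 6 mm thick, on the table on the robot's right; board centres 110 mm or more apart. Printed on it: a milk-brown square 48 x 48 mm, sides along the board's x and y axes; any of the four turns of the square chocolate fits. Origin: centre of the underside; z up.
- board_bar: Fixed flat white board, gold edge, diameter 100 mm, 6 mm thick, on the table on the robot's right; board centres 110 mm or more apart. Printed on it: a blond (caramel-yellow) rectangle 76 long (board's x axis) x 36 mm (y); either way round fits. Origin: centre of the underside; z up.
- board_heart: Fixed flat white board, gold edge, diameter 100 mm, 6 mm thick, on the table on the robot's right; board centres 110 mm or more apart. Printed on it: a pink heart, point along the board's +x. The heart chocolate fits with its origin over the board's origin and its x axis the same way. Origin: centre of the underside; z up.
- heart_tip (a point): The point of the pink heart chocolate, at its underside: 32 mm along +x from the origin of choc_heart.
- bowl: Bystander: empty steel mixing bowl, rim diameter 110 mm, 50 mm high, loose, beyond the sheet and boards; not to be moved. Origin: centre of its underside. A jar and a palette knife (fixed) stand still farther out, beyond x = 0.78 m, and need no attention.
Not all that is in view belongs to the job. Leave any turquoise look-alike of the choc_heart alone. What is shaped like the choc_round but blue is not meant.

How it is judged:
By the outcome, as a careful person would: the job done as asked, in the order asked, and still so for the second after the job is handed in, with the robot touching nothing.
It also fails if it takes over 99 s, if anything falls off the work surface, if the arm or the gripper's body presses on something with over 40 N, if the wrist force passes 120 N, or if a joint passes its speed limit or range.

## Robot

A 6-joint arm with a two-finger parallel gripper is mounted at the origin on the work surface. World frame = base frame: x ahead of the robot, y to its left, z up, the work surface at z = 0. Lengths are in m, angles in degrees, forces in N, time in s.
With the tool pointing down it reaches from about 0.275 to 0.825 m from the base axis. Payload 4.9 kg.
Tool frame: the origin (TCP) lies midway between the tips of the shut fingers; the grasp point (between the pads) lies 19 mm behind it; z points along the fingers, x is the direction in which the jaws open and shut, and the axes are right-handed (so a half turn about z gives the same grasp; the last joint's range is limited). The gripper opens to 85 mm and grips with 20 to 120 N. Pads are 22 mm wide; open, the fingers measure 114 mm over their backs; the gripper's body (76 mm by 85 mm) begins 54 mm behind the grasp point. The pads swing forward as they close: fully open they stand 13 mm farther back than shut.
Start: joints at [-7.689, 18.69, -11.035, 60.275, 0, 82.311], TCP at [0.55, 0, 0.231] pointing down, gripper open.
Joint ranges: [-152.03, 152.03], [-55.5, 102.48], [-74.3, 77.21], [-110.64, 120.58], [-84.22, 78.4], [-180, 180]. Speed limits (degrees/s): [147.25, 147.25, 180, 180, 180, 180].

## Interface

Orientations are given as [roll, pitch, yaw] about the fixed x, y, z axes, in that order (R = Rz(yaw) Ry(pitch) Rx(roll)).
In Python, from workcell import ctrl gives the robot as it stands. The module is installed in compiled form; this text tells all that it offers.
- The arm moves only by the shell command python3 -m inch 'ROWS' [FORCE]. ROWS is JSON, a list of rows, each an object with "turn": the turn, a rotation vector about the world's x, y, z in degrees, a list of three; "offset": the shift along the world's x, y, z in cm, a list of three; "jaw": the closure in counts, from 0 (fully open) to 255 (shut). A call has 1 to 20 rows; each row is the pose to reach, as a shift and turn from the pose measured when the call began; what a row does not reach only later rows make up. A row lasts 1/10 s, in which the tool goes at most 50 mm and 8.59 degrees, less where a joint would pass 70% of its speed; a pose out of reach is approached as far as the arm can. A call with a gripper value outside its range is refused whole. The fingers move at their own pace and stop on an object; FORCE is the grip in N (left out, the last holds). Time passes only in rows, so rows that repeat a pose let the fingers close. It gives the time, the measured TCP pose, the force and the opening at its end, in the units of the state.
- ctrl.get_obs(): the state, without advancing time (a new reading comes with each control period).
- ctrl.read_camera(name): name is "scene" or "side" or "wrist"; returns the picture (480x640x3 uint8, red, green, blue); there is no depth.
- ctrl.get_calibration(name): a dict with "fx", "fy", "cx", "cy" (pixels), "rvec" (rotation vector, rad) and "tvec" (3), from world to camera coordinates, as OpenCV has them. Camera axes: x right, y down, z forward; pixel columns grow to the right and rows downward; lengths in m; the calibration is good to about 2 mm. A picture is of the moment at which its call begins: read the wrist's pose just before it. get_calibration takes no time and is no camera call; for the wrist camera it gives the pose at the moment of the call.
- ctrl.close_job(): hands the job in, once; it reports no verdict.
The state is a dict: "clock": time; "qpos": joint angles; "joint_velocities": joint speeds; "effort": joint torques, N m; "tcp_pos": TCP position; "ee_rot": TCP orientation; "force": force on the tool from outside, world axes, zero at the start; "wrist_torque": the same for the moment, N m; "grip_width": finger opening in m.
Only numpy, scipy, OpenCV 4.12 (cv2) and the standard library are available. Lean on these libraries where they do the work, as an engineer would, in place of code of your own. Each camera call takes 0.05 s, during which the arm holds its last target.

## Working session

There is one attempt and no reset: what is moved stays moved. The work goes in short steps, Python scripts to look and compute and a shell command to move; the robot and the scene stay as the last step left them, time stands still between calls to the robot, and variables do not carry over. Pictures are saved under pics/ and viewed, and the job is handed in when it is done.

```bash
mkdir -p pics; python3 - <<'E'
from workcell import ctrl
import cv2
print(ctrl.get_obs())
for n in("scene","side"):
    im=ctrl.read_camera(n); cv2.imwrite(f"pics/{n}0.png",im[:,:,::-1]); c=ctrl.get_calibration(n); print(n,c)
E
```

```text
{'clock': 0.0, 'qpos': array([-7.68862695e+00,  1.87319625e+01, -1.10916460e+01,  6.02754911e+01,
       -8.31403101e-04,  8.23102879e+01]), 'joint_velocities': array([ 0.10561784, -0.03641548,  0.05571136,  0.03597552,  0.05024697,
       -0.05591798]), 'effort': array([-1.24197268e-03, -4.43398941e+01,  2.62443137e+01,  1.56443648e-02,
       -1.97191571e-04, -6.55614656e-06]), 'tcp_pos': array([5.49415030e-01, 9.04591561e-05, 2.30506287e-01]), 'ee_rot': array([-1.79987564e+02,  9.83196004e-02,  1.09652157e-03]), 'force': array([0.19907465, 0.60252562, 0.87930551]), 'wrist_torque': array([ 0.01011013, -0.03623374,  0.03531659]), 'grip_width': 0.08569844666552541}
scene {'fx': 441.3418305237185, 'fy': 441.3418305237185, 'cx': 319.10109039215445, 'cy': 236.82820226431045, 'rvec': array([ 0.69809463,  2.61850536, -1.17608613]), 'tvec': array([ 0.50524745, -0.1882559 ,  1.07271398])}
side {'fx': 574.6884580571273, 'fy': 574.6884580571273, 'cx': 317.3884479668596, 'cy': 243.4086270030248, 'rvec': array([ 0.11633229, -2.91508669,  1.10870719]), 'tvec': array([0.58833046, 0.05671984, 0.94516101])}
```

View pics/scene0.png

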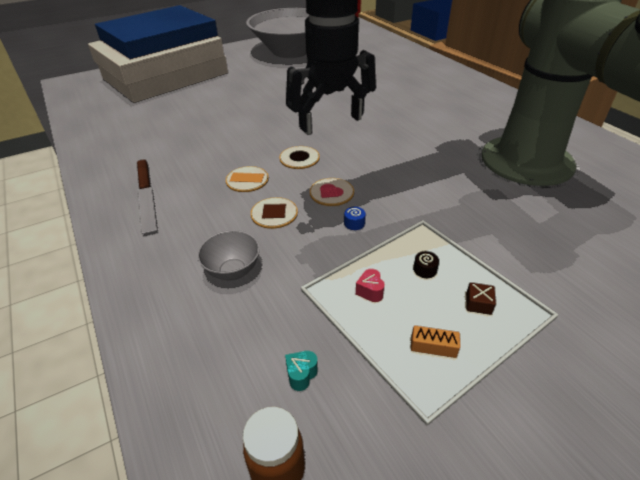

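View pics/side0.png

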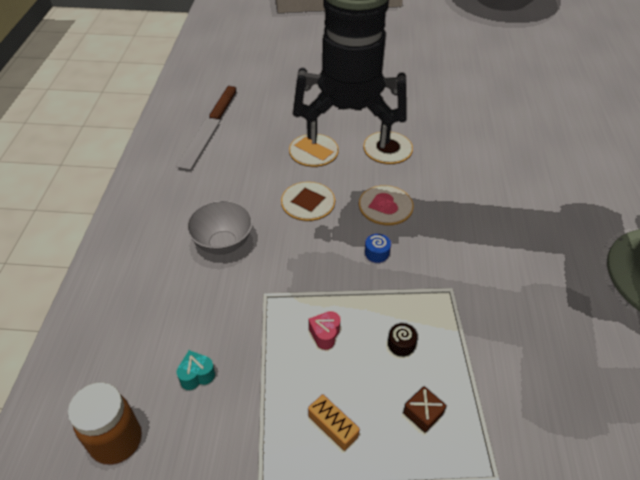

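The scene view shows the round (427,263), square (481,297), bar (436,341) and heart (370,285) on the sheet. The boards are at (300,157), (247,179), (274,212) and (331,191), and the blue and turquoise decoys are off the sheet. I'll get coarse positions and check the wrist view.

```bash
cat > h.py <<'E'
from workcell import ctrl
import cv2, numpy as np
def ray(c,uv,z):
    R=cv2.Rodrigues(np.array(c['rvec'],float))[0]; t=np.array(c['tvec'],float)
    uv=np.atleast_2d(np.array(uv,float)); d=np.c_[(uv[:,0]-c['cx'])/c['fx'],(uv[:,1]-c['cy'])/c['fy'],np.ones(len(uv))]@R
    o=-R.T@t
    return o+d*((z-o[2])/d[:,2])[:,None]
def proj(c,P):
    R=cv2.Rodrigues(np.array(c['rvec'],float))[0]; p=np.atleast_2d(P)@R.T+np.array(c['tvec'])
    return np.c_[p[:,0]/p[:,2]*c['fx']+c['cx'],p[:,1]/p[:,2]*c['fy']+c['cy']]
def snap(n,f):
    c=ctrl.get_calibration(n); im=ctrl.read_camera(n); cv2.imwrite(f"pics/{f}.png",im[:,:,::-1]); np.save(f"pics/{f}.npy",im); 
    np.save(f"pics/{f}_c.npy",c,allow_pickle=True); return c,im
def load(f): return np.load(f"pics/{f}_c.npy",allow_pickle=True).item(),np.load(f"pics/{f}.npy")
E
python3 - <<'E'
from h import *
np.set_printoptions(precision=4,suppress=True)
for n,L in(("scene",dict(round=(427,259),sq=(481,294),bar=(436,335),heart=(370,280))),("side",dict(round=(403,334),sq=(425,403),bar=(334,418),heart=(324,325)))):
    c=ctrl.get_calibration(n)
    for k,v in L.items(): print(n,k,ray(c,v,.033))
for n,L in(("scene",dict(round=(300,156),bar=(247,178),sq=(274,211),heart=(331,191),bowl=(229,248))),("side",dict(round=(388,147),bar=(314,150),sq=(308,200),heart=(386,204),bowl=(220,218)))):
    c=ctrl.get_calibration(n)
    for k,v in L.items(): print(n,k,ray(c,v,.006 if k!='bowl' else .05))
c,_=snap('wrist','w0');print(c, ray(c,(320,240),.03))
E
```

```text
scene round [[0.4546 0.1686 0.033 ]]
scene sq [[0.4315 0.2759 0.033 ]]
scene bar [[0.5471 0.3012 0.033 ]]
scene heart [[0.5694 0.1592 0.033 ]]
side round [[0.4533 0.167  0.033 ]]
side sq [[0.4267 0.2722 0.033 ]]
side bar [[0.5454 0.3027 0.033 ]]
side heart [[0.5682 0.1609 0.033 ]]
scene round [[ 0.4697 -0.2922  0.006 ]]
scene bar [[ 0.62   -0.2709  0.006 ]]
scene sq [[ 0.6179 -0.1264  0.006 ]]
scene heart [[ 0.4782 -0.126   0.006 ]]
scene bowl [[ 0.7519 -0.0193  0.05  ]]
side round [[ 0.4702 -0.2917  0.006 ]]
side bar [[ 0.6177 -0.2695  0.006 ]]
side sq [[ 0.6171 -0.1259  0.006 ]]
side heart [[ 0.4746 -0.1275  0.006 ]]
side bowl [[ 0.7554 -0.0253  0.05  ]]
{'fx': 330.69461194845337, 'fy': 330.69461194845337, 'cx': 323.403391928132, 'cy': 245.82199020800627, 'rvec': array([-2.8369, -0.0011,  0.0016]), 'tvec': array([-0.5485, -0.0394,  0.38  ])} [[ 0.5449 -0.0248  0.03  ]]
```

View pics/w0.png

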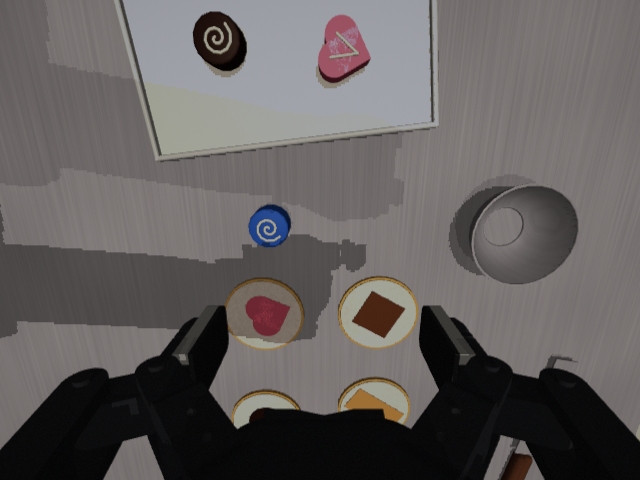

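```bash
python3 -m inch '[{"turn":[0,0,0],"offset":[0,-15,5],"jaw":0},{"turn":[0,0,0],"offset":[0,-15,5],"jaw":0},{"turn":[0,0,0],"offset":[0,-15,5],"jaw":0},{"turn":[0,0,0],"offset":[0,-15,5],"jaw":0},{"turn":[0,0,0],"offset":[0,-15,5],"jaw":0},{"turn":[0,0,0],"offset":[0,-15,5],"jaw":0},{"turn":[0,0,0],"offset":[0,-15,5],"jaw":0}]'
python3 -c "
from h import *
snap('wrist','wb')"
python3 -m inch '[{"turn":[0,0,0],"offset":[-4,34,0],"jaw":0},{"turn":[0,0,0],"offset":[-4,34,0],"jaw":0},{"turn":[0,0,0],"offset":[-4,34,0],"jaw":0},{"turn":[0,0,0],"offset":[-4,34,0],"jaw":0},{"turn":[0,0,0],"offset":[-4,34,0],"jaw":0},{"turn":[0,0,0],"offset":[-4,34,0],"jaw":0},{"turn":[0,0,0],"offset":[-4,34,0],"jaw":0},{"turn":[0,0,0],"offset":[-4,34,0],"jaw":0},{"turn":[0,0,0],"offset":[-4,34,0],"jaw":0},{"turn":[0,0,0],"offset":[-4,34,0],"jaw":0},{"turn":[0,0,0],"offset":[-4,34,0],"jaw":0}]'
python3 -c "
from h import *
snap('wrist','ws')
snap('scene','s1');snap('side','d1')
a=cv2.imread('pics/wb.png');b=cv2.imread('pics/ws.png');cv2.imwrite('pics/both.png',cv2.resize(np.vstack([a,b])[:, :],(640,960))[:600] if 0 else cv2.resize(np.hstack([a,b]),(800,300)))"
```

```text
clock: 0.85
tcp_pos: [0.5491, -0.1483, 0.2799]
ee_rot: [-179.9, 0.2, 0.1]
force: [0.2, 0.9, -1.2]
grip_width: 0.0856
clock: 2.0
tcp_pos: [0.5093, 0.1907, 0.28]
ee_rot: [-180.0, 0.2, 0.0]
force: [0.8, -0.1, 0.5]
grip_width: 0.0852
```

View pics/wb.png

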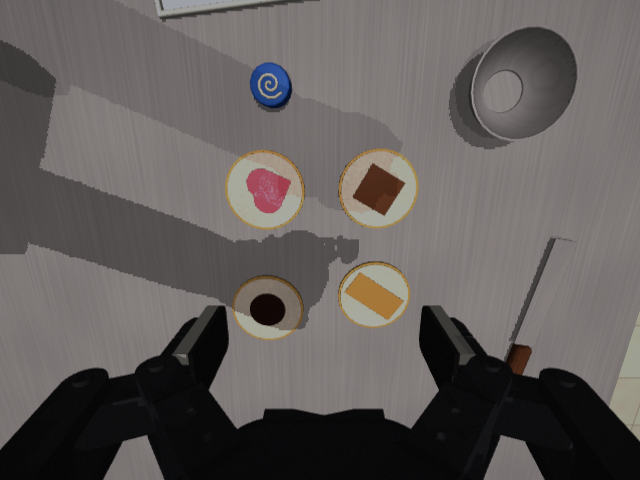

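View pics/ws.png

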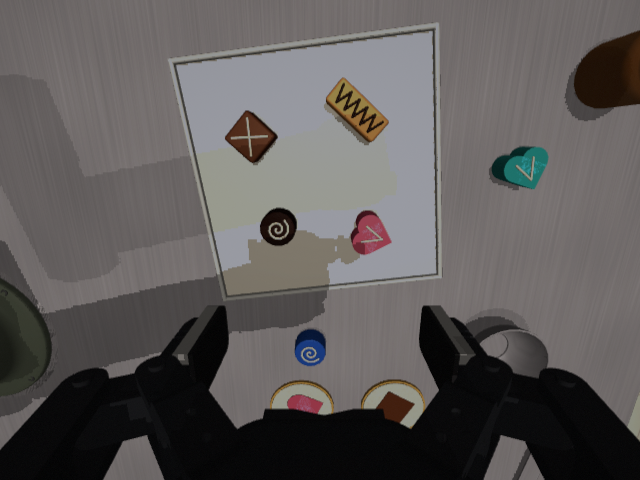

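The wrist views show the boards (heart (268,189), square (379,189), round (268,307), bar (374,295)) and the chocolates (round (278,227), square (250,136), bar (357,110), heart (371,235)). Next I measure contours.

```bash
cat > m.py <<'E'
from h import *
np.set_printoptions(precision=4,suppress=True)
def big(mask,near):
    cs,_=cv2.findContours(mask,cv2.RETR_EXTERNAL,cv2.CHAIN_APPROX_NONE)
    cs=[k for k in cs if cv2.contourArea(k)>60]
    return min(cs,key=lambda k:np.hypot(*(k[:,0].mean(0)-near))) if cs else None
def up(c,im,near,r,s=6):
    x0,y0=int(near[0]-r),int(near[1]-r); crop=im[max(y0,0):y0+2*r,max(x0,0):x0+2*r]
    x0=max(x0,0);y0=max(y0,0)
    b=cv2.resize(crop,None,fx=s,fy=s,interpolation=cv2.INTER_CUBIC)
    f=lambda p:(np.array(p,float)+.5)/s-.5+[x0,y0]
    return b,f,s,(np.array(near)-[x0,y0]+.5)*s-.5
# heart reference: centroid offset and area
th=np.linspace(0,2*np.pi,200)
pts=np.r_[np.c_[15*np.cos(th),15*np.sin(th)+10.6],np.c_[15*np.cos(th),15*np.sin(th)-10.6],[[32,0]]]
# union mask
g=np.zeros((800,800),np.uint8)
A=lambda p:np.round(np.array(p)*8+400).astype(int)
cv2.circle(g,tuple(int(v) for v in A([0,10.6])),120,1,-1);cv2.circle(g,tuple(int(v) for v in A([0,-10.6])),120,1,-1)
def tang(sg):
    c=np.array([0,10.6*sg]);d=np.array([32,0])-c;D=np.hypot(*d);a=np.arctan2(d[1],d[0])+sg*np.arccos(15/D);return c+15*np.array([np.cos(a),np.sin(a)])
cv2.fillPoly(g,[A([[32,0],tang(1),[0,10.6],[0,0],[0,-10.6],tang(-1)])],1)
mm=cv2.moments(g,True);HC=(mm['m10']/mm['m00']-400)/8; HA=mm['m00']/64
def fit(kind,P,scale=1.):  # P: Nx2 m contour
    q=(P*1000).astype(np.float32)
    m=cv2.moments(q.reshape(-1,1,2)); cen=np.array([m['m10']/m['m00'],m['m01']/m['m00']])
    if kind=='heart':
        tip=q[np.argmax(np.hypot(*(q-cen).T))]; a=np.arctan2(*(tip-cen)[::-1])
        # symmetric axis from second moments, resolved with tip
        a2=.5*np.arctan2(2*m['mu11'],m['mu20']-m['mu02'])
        cands=[a2+k*np.pi/2 for k in range(4)]; a2=min(cands,key=lambda t:abs(np.angle(np.exp(1j*(t-a)))))
        sc=np.sqrt(m['m00']/HA)
        return cen-HC*sc*np.array([np.cos(a),np.sin(a)]),np.degrees([a,a2]),m['m00']/HA,tip
    (r,wh,an)=cv2.minAreaRect(q); return cen,np.array(r),wh,an,m['m00']
E
python3 - <<'E'
from m import *
print('heart',HC,HA)
for f,L in(('wb',dict(heart=(268,189),sq=(379,189),round=(268,308),bar=(374,295))),('s1',dict(round=(300,156),bar=(247,178),sq=(274,211),heart=(331,191))),('d1',dict(round=(388,147),bar=(314,150),sq=(308,200),heart=(386,204)))):
    c,im=load(f)
    for k,v in L.items():
        b,fn,s,n=up(c,im,v,60 if f=='wb' else 40); hsv=cv2.cvtColor(b,cv2.COLOR_RGB2HSV).astype(int); 
        lab=b.astype(int)
        if k in('heart','bar'): mk=(hsv[...,1]>110)&(hsv[...,2]>90)
        else: mk=(b.max(2)<(60 if k=='round' else 125))&((hsv[...,1]>90) if k=='sq' else True)
        if k=='bar': mk&=(hsv[...,1]>140)
        ct=big(mk.astype(np.uint8),n)
        if ct is None: print(f,k,'none');continue
        P=ray(c,fn(ct[:,0]),.006)[:,:2]
        print(f,k,fit(k,P))
E
```

```text
heart 4.027820037015864 1612.484375
wb heart (array([ 481.1822, -125.3461]), array([-147.2794,  211.2455]), 4.7794276837954675, array([ 431.678 , -157.1524], dtype=float32))
wb sq (array([ 616.3733, -128.5245]), array([ 616.2966, -128.5906]), (48.14654541015625, 48.19696807861328), 60.04991149902344, 2251.343385865679)
wb round (array([ 469.0282, -296.4944]), array([ 469.1134, -296.5317]), (49.295501708984375, 49.470985412597656), 56.770721435546875, 1908.8004502831027)
wb bar (array([ 618.1115, -275.7347]), array([ 617.98  , -275.7091]), (35.54290771484375, 75.66781616210938), 55.536216735839844, 2594.938546375837)
s1 round (array([ 470.9893, -295.5247]), array([ 471.0175, -295.62  ]), (43.75687026977539, 45.635005950927734), 61.75385284423828, 1560.8029121551663)
s1 bar (array([ 619.7278, -275.0238]), array([ 619.9018, -274.7968]), (33.31197738647461, 73.90342712402344), 55.23622131347656, 2297.439141194336)
s1 sq (array([ 618.1208, -128.0947]), array([ 618.0516, -128.2724]), (45.683815002441406, 47.114437103271484), 61.159236907958984, 2037.4114738730714)
s1 heart (array([ 475.1813, -130.0688]), array([23.7205, 22.5387]), 1.165084516408927, array([ 506.1008, -116.4829], dtype=float32))
d1 round (array([ 469.7545, -306.4707]), array([ 471.7378, -303.4057]), (276.2367248535156, 162.68870544433594), 87.39436340332031, 37751.56027916423)
d1 bar (array([ 631.497 , -282.0591]), array([ 627.1114, -281.0046]), (32.36058807373047, 52.31316375732422), 55.38908386230469, 1280.7652330002747)
d1 sq (array([ 617.6556, -128.82  ]), array([ 616.5751, -130.4734]), (49.79488754272461, 44.938724517822266), 60.08888244628906, 1982.2036251986865)
d1 heart (array([ 474.8986, -130.2809]), array([22.4277, 25.5664]), 1.0929657727575088, array([ 505.2304, -117.7619], dtype=float32))
```

```bash
python3 - <<'E'
from m import *
c,im=load('wb')
b,fn,s,n=up(c,im,(268,189),60)
a=b.astype(int); 
for t in(35,50,65):
    mk=((a[...,0]-a[...,1]>t)&(a[...,2]-a[...,1]>-5)).astype(np.uint8)
    ct=big(mk,n);P=ray(c,fn(ct[:,0]),.006)[:,:2]; print('heart',t,fit('heart',P))
# board circles: mask = not table : white/gold region hull
for k,v in dict(heart=(265,189),sq=(379,189),round=(268,308),bar=(374,295)).items():
    b,fn,s,n=up(c,im,v,50); hsv=cv2.cvtColor(b,cv2.COLOR_RGB2HSV)
    mk=((b[...,0].astype(int)-b[...,2]>22)).astype(np.uint8)
    mk=cv2.morphologyEx(mk,cv2.MORPH_CLOSE,np.ones((9,9)))
    cs,_=cv2.findContours(mk,cv2.RETR_EXTERNAL,cv2.CHAIN_APPROX_NONE); ct=max(cs,key=cv2.contourArea)
    P=(ray(c,fn(cv2.convexHull(ct)[:,0]),.006)[:,:2]*1000).astype(np.float32)
    print(k,cv2.fitEllipse(P))
    cv2.imwrite(f'pics/bd_{k}.png',cv2.drawContours(b.copy(),[ct],-1,(0,255,0),2)[:,:,::-1])
E
cd pics; python3 -c "
import cv2,numpy as np
cv2.imwrite('bds.png',cv2.resize(np.hstack([cv2.imread(f'bd_{k}.png') for k in('heart','sq','round')]),(800,267)))"
```

```text
heart 35 (array([ 472.834 , -130.6801]), array([21.2248, 21.7215]), 1.3144144592653189, array([ 506.6585, -117.5436], dtype=float32))
heart 50 (array([ 472.9136, -130.7128]), array([21.737 , 22.0318]), 1.2862880609360006, array([ 506.4566, -117.3394], dtype=float32))
heart 65 (array([ 472.916 , -130.6792]), array([21.2076, 22.3008]), 1.2536736539888096, array([ 506.2377, -117.7495], dtype=float32))
heart ((473.6294250488281, -130.32154846191406), (100.87300109863281, 101.36918640136719), 147.3810272216797)
sq ((616.2632446289062, -128.35565185546875), (100.86681365966797, 101.41887664794922), 23.885433197021484)
round ((469.4350891113281, -295.4864501953125), (100.69359588623047, 102.97111511230469), 163.27883911132812)
bar ((617.7142333984375, -274.692626953125), (100.98490905761719, 102.74897003173828), 16.22675895690918)
```

View pics/bds.png

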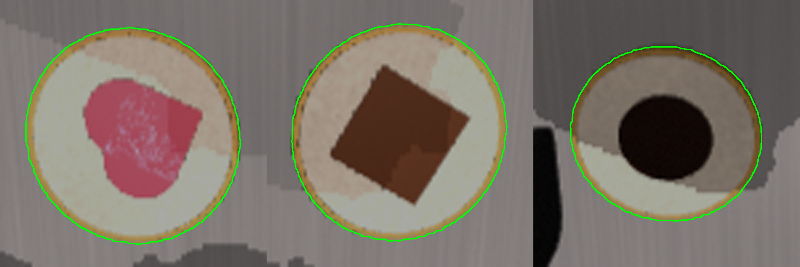

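```bash
cat > top.py <<'E'
from m import *
import sys
def top(f,k,v,r,z=.033,dbg=None,thr=None):
    c,im=load(f); b,fn,s,n=up(c,im,v,r); a=b.astype(int); hsv=cv2.cvtColor(b,cv2.COLOR_RGB2HSV).astype(int)
    if k=='heart': mk=(a[...,0]-a[...,1]>45)&(a[...,0]>(thr or 150))
    if k=='bar': mk=(a[...,0]-a[...,2]>60)&(a[...,0]>(thr or 180))
    if k=='sq': mk=(a[...,0]-a[...,2]>25)&(a[...,0]>(thr or 75))
    if k=='round': mk=(b.max(2)<(thr or 90))
    mk=cv2.morphologyEx(mk.astype(np.uint8),cv2.MORPH_OPEN,np.ones((5,5)))
    if k!='heart':mk=cv2.morphologyEx(mk,cv2.MORPH_CLOSE,np.ones((13,13)))
    ct=big(mk,n)
    if k!='heart': ct=cv2.convexHull(ct)
    P=ray(c,fn(ct[:,0]),z)[:,:2]
    d=cv2.drawContours(b.copy(),[ct],-1,(0,255,0),1)[:,:,::-1]
    return fit(k,P),cv2.resize(d,(360,360))
E
python3 - <<'E'
from top import *
D=[]
for k,v in dict(round=(278,227),sq=(250,136),bar=(357,110),heart=(371,235)).items():
    o,d=top('ws',k,v,38); print(k,o); D.append(d)
cv2.imwrite('pics/tops.png',cv2.resize(np.vstack([np.hstack(D[:2]),np.hstack(D[2:])]),(600,600)))
E
```

```text
round (array([453.1255, 168.8224]), array([453.4345, 168.6187]), (48.31227111816406, 43.604591369628906), 44.07684326171875, 1673.625704998849)
sq (array([424.7532, 274.0627]), array([424.9405, 272.9672]), (36.941192626953125, 37.43913650512695), 48.45011901855469, 1295.7537558462936)Traceback (most recent call last):
  File "<stdin>", line 4, in <module>
  File "top.py", line 12, in top
    if k!='heart': ct=cv2.convexHull(ct)
                      ~~~~~~~~~~~~~~^^^^
cv2.error: OpenCV(4.12.0) /io/opencv/modules/imgproc/src/convhull.cpp:143: error: (-215:Assertion failed) total >= 0 && (depth == CV_32F || depth == CV_32S) in function 'convexHull'
```

```bash
python3 - <<'E'
from top import *
D=[]
c,im=load('ws')
for k,v in dict(round=(278,227),sq=(250,136),bar=(357,110),heart=(371,235)).items():
    b,fn,s,n=up(c,im,v,38);D.append(cv2.resize(b[:,:,::-1],(400,400)))
    print(k); print([tuple(int(t) for t in im[v[1]+j,v[0]+i]) for j in(-30,-24,-18,-12,-6,0,6,12,18,24,30) for i in(6,)])
cv2.imwrite('pics/crops.png',cv2.resize(np.vstack([np.hstack(D[:2]),np.hstack(D[2:])]),(600,600)))
E
```

```text
round
[(152, 154, 146), (152, 154, 145), (32, 29, 27), (29, 16, 14), (152, 151, 137), (32, 18, 14), (33, 20, 15), (15, 7, 6), (112, 105, 95), (126, 119, 106), (126, 118, 106)]
sq
[(151, 152, 160), (151, 153, 160), (43, 20, 9), (85, 49, 31), (86, 49, 33), (146, 143, 139), (84, 48, 30), (67, 36, 20), (65, 33, 19), (20, 9, 5), (152, 153, 145)]
bar
[(150, 152, 160), (151, 152, 160), (150, 152, 160), (149, 113, 57), (150, 128, 68), (31, 19, 14), (33, 21, 16), (17, 7, 5), (150, 107, 55), (99, 62, 28), (100, 95, 85)]
heart
[(152, 154, 162), (152, 154, 162), (131, 57, 70), (150, 73, 90), (150, 75, 92), (151, 153, 142), (150, 100, 98), (150, 61, 77), (152, 154, 162), (152, 154, 162), (152, 154, 162)]
```

View pics/crops.png

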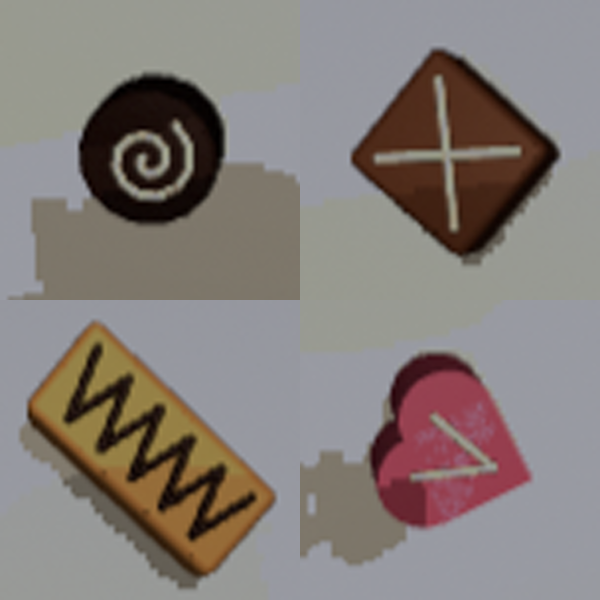

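```bash
python3 - <<'E'
from top import *
D=[]
for k,v,ts in (('round',(278,227),(45,70)),('sq',(250,136),(48,58)),('bar',(357,110),(110,125)),('heart',(371,235),(85,95,110))):
    for t in ts:
        o,d=top('ws',k,v,38,thr=t); print(k,t,o)
    D.append(d)
cv2.imwrite('pics/tops.png',cv2.resize(np.vstack([np.hstack(D[:2]),np.hstack(D[2:])]),(600,600)))
E
```

```text
round 45 (array([453.0912, 168.8764]), array([453.3859, 168.6946]), (46.853336334228516, 42.314903259277344), 44.09360885620117, 1580.7149801016785)
round 70 (array([453.1104, 168.8635]), array([453.4825, 168.6796]), (47.597869873046875, 43.027488708496094), 44.08510208129883, 1630.8936610291712)
sq 48 (array([424.6587, 273.141 ]), array([424.6275, 272.9195]), (40.62464904785156, 40.172183990478516), 47.475189208984375, 1603.0633168981876)
sq 58 (array([424.4542, 273.5089]), array([424.4268, 272.9855]), (39.87425231933594, 39.788089752197266), 47.74855041503906, 1533.574713736074)
bar 110 (array([544.8906, 301.0116]), array([544.9727, 300.9434]), (28.63229751586914, 68.57963562011719), 49.260066986083984, 1938.9069834700786)
bar 125 (array([544.8192, 301.3306]), array([544.9038, 301.264 ]), (28.271846771240234, 68.11465454101562), 49.4227294921875, 1898.0904918517917)
heart 85 (array([561.2654, 159.6038]), array([-18.2204, 347.3875]), 0.9891663301838238, array([591.0166, 149.8104], dtype=float32))
heart 95 (array([561.3437, 159.4946]), array([-18.0748, 346.5021]), 0.9826776174211258, array([591.0166, 149.8104], dtype=float32))
heart 110 (array([567.5034, 163.6596]), array([-106.2095,  -70.909 ]), 0.7672469151445834, array([558.9852, 134.3579], dtype=float32))
```

View pics/tops.png

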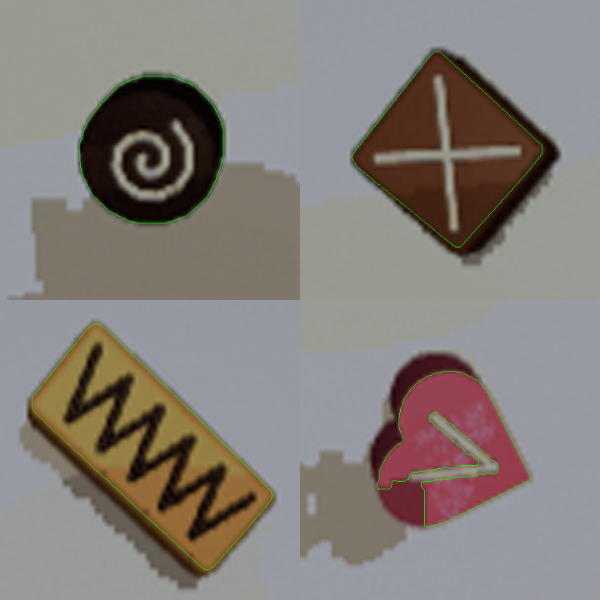

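```bash
python3 - <<'E'
from top import *
c,im=load('ws')
print([tuple(int(t) for t in im[235+38-38+int(505-450)//4, 371-38+int(x)]) for x in (20,23,26)], [tuple(int(t) for t in im[y,360+i]) for y in (220,242,245,248) for i in (-4,0,4,8)])
D=[]
import top as T
b,fn,s,n=up(c,im,(371,235),38);a=b.astype(int)
for t in (60,68,76):
    mk=((a[...,0]>t)&((a[...,0]-a[...,1]>28)|((b.min(2)>100)&(a[...,0]-a[...,2]>3)&False)))
    # add cream V: fill by closing
    mk=cv2.morphologyEx(mk.astype(np.uint8),cv2.MORPH_CLOSE,cv2.getStructuringElement(2,(21,21)))
    mk=cv2.morphologyEx(mk,cv2.MORPH_OPEN,np.ones((9,9)))
    ct=big(mk,n);P=ray(c,fn(ct[:,0]),.033)[:,:2];print(t,fit('heart',P))
    D.append(cv2.resize(cv2.drawContours(b.copy(),[ct],-1,(0,255,0),1)[:,:,::-1],(260,260)))
cv2.imwrite('pics/hh.png',np.hstack(D))
E
```

```text
[(120, 103, 94), (104, 38, 49), (103, 38, 48)] [(49, 13, 20), (117, 48, 61), (150, 65, 81), (150, 65, 81), (122, 48, 61), (112, 55, 60), (136, 109, 110), (150, 107, 109), (104, 39, 49), (104, 39, 49), (110, 41, 52), (149, 64, 80), (104, 38, 49), (103, 37, 48), (109, 40, 51), (151, 81, 101)]
60 (array([565.558 , 155.5161]), array([103.5013,  88.4509]), 1.087953823648796, array([557.4965, 189.0913], dtype=float32))
68 (array([565.6033, 154.7489]), array([98.1498, 80.1815]), 1.0468855546175608, array([560.6844, 189.0965], dtype=float32))
76 (array([565.286 , 154.4259]), array([92.331 , 77.7061]), 1.0313960083958797, array([563.9074, 188.2927], dtype=float32))
```

View pics/hh.png

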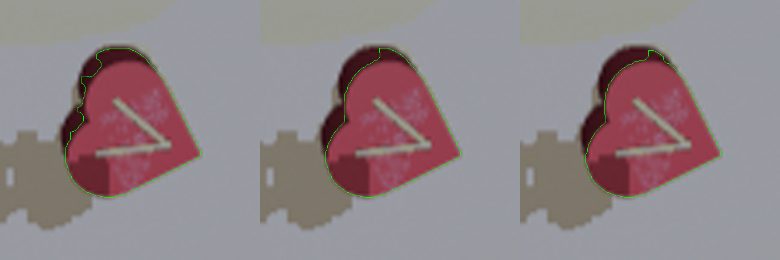

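```bash
cat >> m.py <<'E'
def hfit(P):
    q=(P*1000).astype(np.float32); tri=cv2.minEnclosingTriangle(q.reshape(-1,1,2))[1][:,0]
    m=cv2.moments(q.reshape(-1,1,2)); cen=np.array([m['m10']/m['m00'],m['m01']/m['m00']])
    # tip = triangle vertex nearest the contour; axis = tip -> centroid
    d=[np.min(np.hypot(*(q-t).T)) for t in tri]; tip=tri[int(np.argmin(d))]
    u=(tip-cen)/np.hypot(*(tip-cen)); return cen-HC*u, np.degrees(np.arctan2(u[1],u[0])),tip,np.hypot(*(tip-cen)),m['m00']/HA
E
python3 - <<'E'
from m import *
c,im=load('ws')
b,fn,s,n=up(c,im,(371,235),38);a=b.astype(int)
for t in (84,92):
    mk=((a[...,0]>t)&(a[...,0]-a[...,1]>28))
    mk=cv2.morphologyEx(mk.astype(np.uint8),cv2.MORPH_CLOSE,cv2.getStructuringElement(2,(21,21)))
    mk=cv2.morphologyEx(mk,cv2.MORPH_OPEN,np.ones((9,9)))
    ct=big(mk,n);P=ray(c,fn(ct[:,0]),.033)[:,:2];print(t,hfit(P))
print(ray(c,[(371-38+(x)/3.947,235-38+(y-300)/3.947) for x,y in((433,415),(493,467),(412,478),(530,479))],.033))
c,im=load('wb');b,fn,s,n=up(c,im,(268,189),60)
a=b.astype(int);mk=((a[...,0]-a[...,1]>50)&(a[...,2]-a[...,1]>-5)).astype(np.uint8);ct=big(mk,n);print(hfit(ray(c,fn(ct[:,0]),.006)[:,:2]))
E
```

```text
84 (array([561.2606, 159.2489]), np.float64(-13.339768996693667), array([595.7391, 151.0733], dtype=float32), np.float64(31.406694216461773), 1.0213116061557055)
92 (array([561.3073, 158.9961]), np.float64(-12.958365843734951), array([595.7391, 151.0733], dtype=float32), np.float64(31.303753620788918), 1.0102513076713862)
[[0.6527 0.1701 0.033 ]
 [0.6732 0.1535 0.033 ]
 [0.6484 0.1499 0.033 ]
 [0.6852 0.1496 0.033 ]]
(array([ 473.302 , -130.1885]), np.float64(16.849411470023462), array([ 513.1098, -118.1324], dtype=float32), np.float64(37.56562170047501), 1.2862880609360006)
```

```bash
cat >> m.py <<'E'
def hedge(P,guess,lo=4,hi=20):
    # two straight edges meeting at the point: fit lines, intersect, bisect
    q=(P*1000); m=cv2.moments(q.astype(np.float32).reshape(-1,1,2)); cen=np.array([m['m10']/m['m00'],m['m01']/m['m00']])
    u=np.array([np.cos(np.radians(guess)),np.sin(np.radians(guess))]); tip=q[np.argmax((q-cen)@u)]
    for _ in range(4):
        d=np.hypot(*(q-tip).T); v=np.array([-u[1],u[0]]); L=[]
        for sg in(1,-1):
            s=q[(d>lo)&(d<hi)&(sg*((q-tip)@v)>0)&((q-tip)@u<0)]
            l=cv2.fitLine(s.astype(np.float32),cv2.DIST_HUBER,0,.01,.01).ravel().astype(float)
            if l[:2]@u<0:l[:2]*=-1
            L.append(l)
        A=np.c_[L[0][:2],-L[1][:2]]; k=np.linalg.solve(A,L[1][2:]-L[0][2:]); tip=L[0][2:]+k[0]*L[0][:2]
        u=L[0][:2]+L[1][:2];u/=np.hypot(*u)
    ap=np.degrees(np.arccos(L[0][:2]@L[1][:2]))
    return dict(ang=np.degrees(np.arctan2(u[1],u[0])),tip=tip,apex=ap,cen=cen,org_tip=tip-32*u,org_cen=cen-HC*u,tc=np.hypot(*(tip-cen)))
def hmask(c,im,v,r=38,t=88,d=28):
    b,fn,s,n=up(c,im,v,r);a=b.astype(int);mk=((a[...,0]>t)&(a[...,0]-a[...,1]>d))
    mk=cv2.morphologyEx(mk.astype(np.uint8),cv2.MORPH_CLOSE,cv2.getStructuringElement(2,(21,21)))
    mk=cv2.morphologyEx(mk,cv2.MORPH_OPEN,np.ones((9,9)))
    return fn(big(mk,n)[:,0])
E
python3 - <<'E'
from m import *
print('nominal apex',2*np.degrees(np.arctan2(*(lambda p:(p[1],32-p[0]))(tang(1)))))
c,im=load('ws')
for t in(84,92): print(hedge(ray(c,hmask(c,im,(371,235),t=t),.033)[:,:2],-15))
c,im=load('wb');b,fn,s,n=up(c,im,(268,189),60)
a=b.astype(int);mk=((a[...,0]-a[...,1]>50)&(a[...,2]-a[...,1]>-5)).astype(np.uint8);ct=big(mk,n);print(hedge(ray(c,fn(ct[:,0]),.006)[:,:2],22))
E
```

```text
nominal apex 89.49807853516491
{'ang': np.float64(-16.567893739002386), 'tip': array([592.0976, 149.9338]), 'apex': np.float64(89.89468874942008), 'cen': array([565.1798, 158.3196]), 'org_tip': array([561.4262, 159.0586]), 'org_cen': array([561.3192, 159.4681]), 'tc': np.float64(28.19382938042814)}
{'ang': np.float64(-16.567893739002386), 'tip': array([592.0976, 149.9338]), 'apex': np.float64(89.89468874942008), 'cen': array([565.2325, 158.0929]), 'org_tip': array([561.4262, 159.0586]), 'org_cen': array([561.3719, 159.2415]), 'tc': np.float64(28.076756079569712)}
{'ang': np.float64(21.20943682423401), 'tip': array([ 507.0773, -117.5013]), 'apex': np.float64(89.12573554274962), 'cen': array([ 477.1569, -129.021 ]), 'org_tip': array([ 477.2448, -129.0782]), 'org_cen': array([ 473.4019, -130.4782]), 'tc': np.float64(32.061384607490034)}
```

Heart: origin (561.4, 159.2) mm, yaw −16.6°. Its apex of 89.9° and tip-to-centroid distance of 28.1 mm match nominal. The other sizes are also right. Board yaws: heart 21.5°, square 60°, bar 145.5°. I start with the heart.

```bash
python3 -m inch '[{"turn":[0,0,73.4],"offset":[5.3,-3.1,-18],"jaw":0},{"turn":[0,0,73.4],"offset":[5.3,-3.1,-18],"jaw":0},{"turn":[0,0,73.4],"offset":[5.3,-3.1,-18],"jaw":0},{"turn":[0,0,73.4],"offset":[5.3,-3.1,-18],"jaw":0},{"turn":[0,0,73.4],"offset":[5.3,-3.1,-18],"jaw":0},{"turn":[0,0,73.4],"offset":[5.3,-3.1,-18],"jaw":0},{"turn":[0,0,73.4],"offset":[5.3,-3.1,-18],"jaw":0},{"turn":[0,0,73.4],"offset":[5.3,-3.1,-18],"jaw":0},{"turn":[0,0,73.4],"offset":[5.3,-3.1,-18],"jaw":0},{"turn":[0,0,73.4],"offset":[5.3,-3.1,-18],"jaw":0},{"turn":[0,0,73.4],"offset":[5.3,-3.1,-18],"jaw":0},{"turn":[0,0,73.4],"offset":[5.3,-3.1,-18],"jaw":0}]' 25
python3 -c "
from h import *
snap('wrist','w2')"
```

```text
clock: 3.35
tcp_pos: [0.5626, 0.1594, 0.1001]
ee_rot: [-180.0, 0.1, 73.3]
force: [-0.0, -0.1, 0.4]
grip_width: 0.085
```

View pics/w2.png

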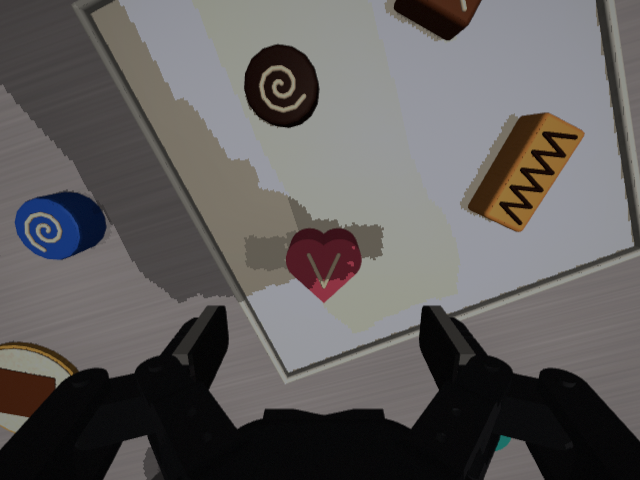

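The heart at (324,262) is aligned and centred between the jaws. Quick refinement measurement from this closer view.

```bash
python3 - <<'E'
from m import *
c,im=load('w2')
P=hmask(c,im,(324,264),r=50,t=70)
print(hedge(ray(c,P,.033)[:,:2],-16.6))
E
```

```text
{'ang': np.float64(-16.95710852985671), 'tip': array([592.0011, 150.0461]), 'apex': np.float64(89.13589200101146), 'cen': array([565.2258, 158.0599]), 'org_tip': array([561.3923, 159.3791]), 'org_cen': array([561.3731, 159.2347]), 'tc': np.float64(27.94881123928358)}
```

```bash
python3 -m inch '[{"turn":[0,0,0],"offset":[-0.1,0,-3],"jaw":0},{"turn":[0,0,0],"offset":[-0.1,0,-6],"jaw":0},{"turn":[0,0,0],"offset":[-0.1,0,-8],"jaw":0},{"turn":[0,0,0],"offset":[-0.1,0,-9.6],"jaw":0},{"turn":[0,0,0],"offset":[-0.1,0,-9.6],"jaw":0},{"turn":[0,0,0],"offset":[-0.1,0,-9.6],"jaw":0},{"turn":[0,0,0],"offset":[-0.1,0,-9.6],"jaw":60},{"turn":[0,0,0],"offset":[-0.1,0,-9.6],"jaw":80},{"turn":[0,0,0],"offset":[-0.1,0,-9.6],"jaw":100},{"turn":[0,0,0],"offset":[-0.1,0,-9.6],"jaw":120},{"turn":[0,0,0],"offset":[-0.1,0,-9.6],"jaw":160},{"turn":[0,0,0],"offset":[-0.1,0,-9.6],"jaw":160},{"turn":[0,0,0],"offset":[-0.1,0,-9.6],"jaw":160},{"turn":[0,0,0],"offset":[-0.1,0,-9.6],"jaw":160}]' 30
```

```text
clock: 4.8
tcp_pos: [0.5623, 0.1595, 0.0052]
ee_rot: [180.0, 0.1, 73.3]
force: [-2.3, -0.1, 6.3]
grip_width: 0.0502
```

```bash
python3 -m inch '[{"turn":[0,0,0],"offset":[0,0,1.5],"jaw":160},{"turn":[0,0,0],"offset":[0,0,5],"jaw":160},{"turn":[0,0,8],"offset":[-1,-4,7],"jaw":160},{"turn":[0,0,16],"offset":[-2,-8,8],"jaw":160},{"turn":[0,0,24],"offset":[-4,-13,8],"jaw":160},{"turn":[0,0,32],"offset":[-6,-18,8],"jaw":160},{"turn":[0,0,38.2],"offset":[-7.5,-23,8],"jaw":160},{"turn":[0,0,38.2],"offset":[-8.8,-27.5,8],"jaw":160},{"turn":[0,0,38.2],"offset":[-8.8,-28.95,6],"jaw":160},{"turn":[0,0,38.2],"offset":[-8.8,-28.95,3.5],"jaw":160},{"turn":[0,0,38.2],"offset":[-8.8,-28.95,2],"jaw":160},{"turn":[0,0,38.2],"offset":[-8.8,-28.95,2],"jaw":160},{"turn":[0,0,38.2],"offset":[-8.8,-28.95,2],"jaw":160}]'
python3 -c "
from h import *
snap('side','d2');snap('wrist','w3')"
```

```text
clock: 6.1
tcp_pos: [0.4742, -0.1299, 0.0254]
ee_rot: [180.0, 0.1, 111.5]
force: [0.9, -0.7, 0.3]
grip_width: 0.0501
```

View pics/w3.png

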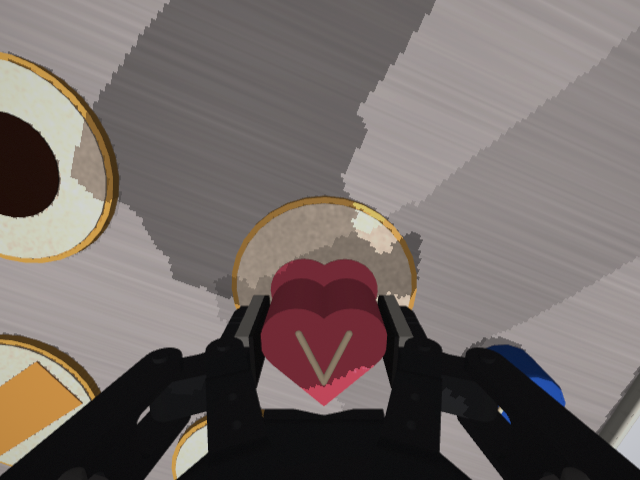

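View pics/d2.png

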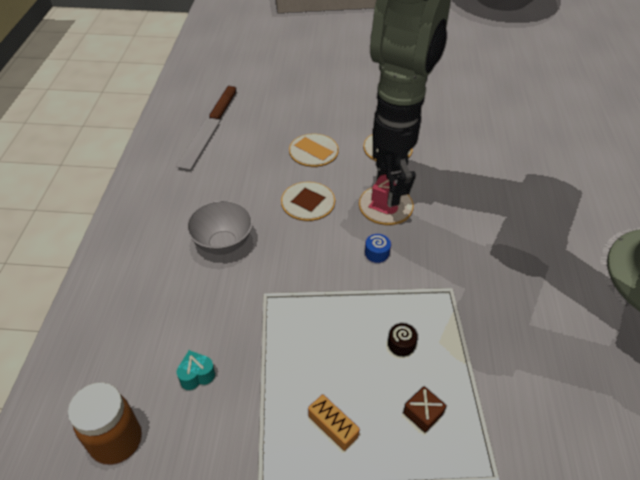

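The heart is held upright, tip at (324,404) and point toward the board's far side as it should be. I'll measure the held pose on its top plane (z = 53 mm).

```bash
python3 - <<'E'
from m import *
c,im=load('w3')
b,fn,s,n=up(c,im,(324,345),95,s=4);a=b.astype(int)
for t in(66,):
    mk=((a[...,0]>95)&(a[...,0]-a[...,1]>28)).astype(np.uint8)
    mk=cv2.morphologyEx(mk,cv2.MORPH_CLOSE,cv2.getStructuringElement(2,(25,25)))
    mk=cv2.morphologyEx(mk,cv2.MORPH_OPEN,np.ones((9,9)))
    ct=big(mk,n);
    cv2.imwrite('pics/w3c.png',cv2.drawContours(b.copy(),[ct],-1,(0,255,0),1)[:600,:,::-1])
    print(hedge(ray(c,fn(ct[:,0]),.0532)[:,:2],21.5))
E
```

```text
{'ang': np.float64(21.28031385974599), 'tip': array([ 504.4704, -117.989 ]), 'apex': np.float64(89.15406599457063), 'cen': array([ 478.1403, -128.3239]), 'org_tip': array([ 474.6523, -129.6028]), 'org_cen': array([ 474.3871, -129.7857]), 'tc': np.float64(28.28575126417397)}
```

View pics/w3c.png

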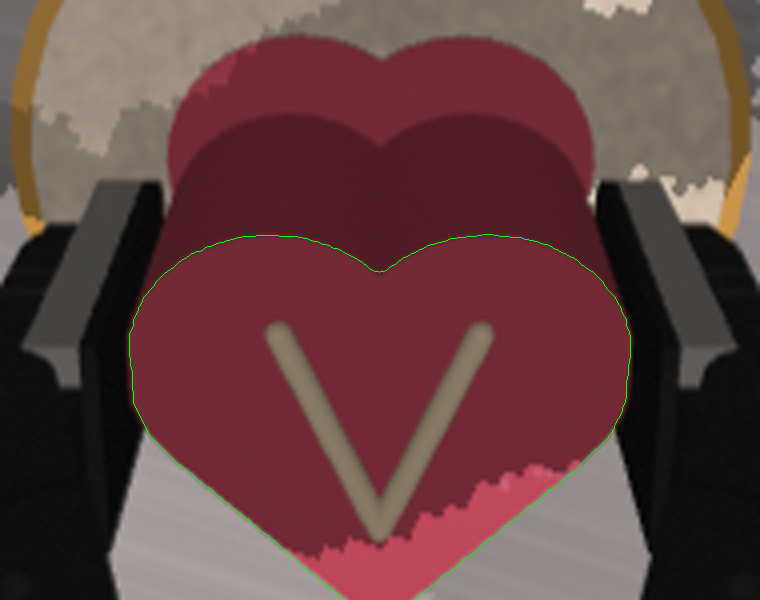

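```bash
python3 -m inch '[{"turn":[0,0,0],"offset":[-0.06,-0.05,-0.8],"jaw":160},{"turn":[0,0,0],"offset":[-0.06,-0.05,-1.3],"jaw":160},{"turn":[0,0,0],"offset":[-0.06,-0.05,-1.6],"jaw":160},{"turn":[0,0,0],"offset":[-0.06,-0.05,-1.65],"jaw":160},{"turn":[0,0,0],"offset":[-0.06,-0.05,-1.65],"jaw":160},{"turn":[0,0,0],"offset":[-0.06,-0.05,-1.65],"jaw":160}]'
```

```text
clock: 6.8
tcp_pos: [0.4746, -0.1306, 0.0097]
ee_rot: [179.9, 0.2, 111.6]
force: [0.3, -0.2, -0.3]
grip_width: 0.0501
```

```bash
python3 -m inch '[{"turn":[0,0,0],"offset":[-0.06,0,-0.06],"jaw":160},{"turn":[0,0,0],"offset":[-0.06,0,-0.12],"jaw":160},{"turn":[0,0,0],"offset":[-0.06,0,-0.15],"jaw":160},{"turn":[0,0,0],"offset":[-0.06,0,-0.15],"jaw":160}]'
```

```text
clock: 7.2
tcp_pos: [0.474, -0.1306, 0.0082]
ee_rot: [179.9, 0.2, 111.6]
force: [-0.8, -1.1, -0.3]
grip_width: 0.0504
```

```bash
python3 -m inch '[{"turn":[0,0,0],"offset":[0,0,-0.05],"jaw":160},{"turn":[0,0,0],"offset":[0,0,-0.08],"jaw":160},{"turn":[0,0,0],"offset":[0,0,-0.08],"jaw":160}]'
```

```text
clock: 7.5
tcp_pos: [0.474, -0.1306, 0.0082]
ee_rot: [179.9, 0.2, 111.6]
force: [-1.6, 1.1, 8.5]
grip_width: 0.0501
```

```bash
python3 -m inch '[{"turn":[0,0,0],"offset":[0,0,0],"jaw":95},{"turn":[0,0,0],"offset":[0,0,0],"jaw":80},{"turn":[0,0,0],"offset":[0,0,0],"jaw":50},{"turn":[0,0,0],"offset":[0,0,0],"jaw":50},{"turn":[0,0,0],"offset":[0,0,0],"jaw":50},{"turn":[0,0,0],"offset":[0,0,2],"jaw":50},{"turn":[0,0,0],"offset":[0,0,6],"jaw":20},{"turn":[0,0,0],"offset":[0,0,10],"jaw":0},{"turn":[0,0,0],"offset":[0,0,10],"jaw":0},{"turn":[0,0,0],"offset":[0,0,10],"jaw":0}]'
python3 - <<'E'
from m import *
c,im=snap('wrist','w4')
cv2.imwrite('pics/w4.png',im[:,:,::-1])
E
```

```text
clock: 8.5
tcp_pos: [0.4748, -0.1309, 0.109]
ee_rot: [179.8, 0.3, 111.6]
force: [-0.5, 1.4, -0.4]
grip_width: 0.0854
```

View pics/w4.png

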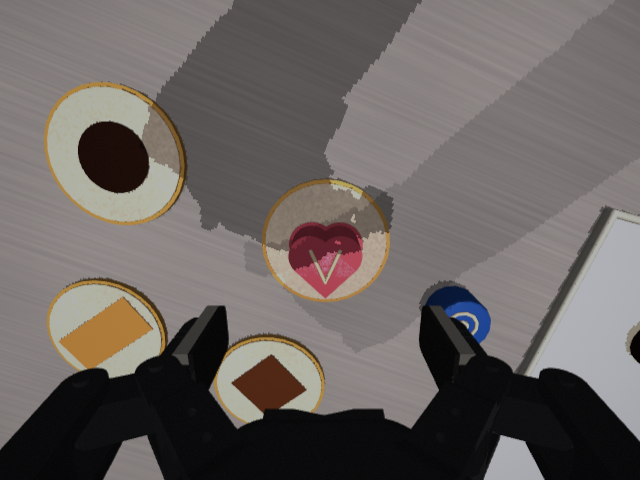

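Heart set down on its board at (326,260). I check its pose against the board circle in this same view.

```bash
python3 - <<'E'
from m import *
c,im=load('w4')
b,fn,s,n=up(c,im,(326,265),48);a=b.astype(int)
mk=((a[...,0]>85)&(a[...,0]-a[...,1]>26)&(a[...,2]-a[...,1]>2)).astype(np.uint8)
mk=cv2.morphologyEx(mk,cv2.MORPH_CLOSE,cv2.getStructuringElement(2,(25,25)));mk=cv2.morphologyEx(mk,cv2.MORPH_OPEN,np.ones((9,9)))
ct=big(mk,n);print(hedge(ray(c,fn(ct[:,0]),.036)[:,:2],21.5))
b2,fn2,s,n2=up(c,im,(326,240),72);mk=((b2[...,0].astype(int)-b2[...,2]>22)).astype(np.uint8)
mk=cv2.morphologyEx(mk,cv2.MORPH_CLOSE,np.ones((9,9)));mk=cv2.morphologyEx(mk,cv2.MORPH_OPEN,np.ones((5,5)))
k=big(mk,n2);h=cv2.convexHull(k)
print(cv2.fitEllipse((ray(c,fn2(h[:,0]),.006)[:,:2]*1000).astype(np.float32)))
d=cv2.drawContours(b2.copy(),[h],-1,(0,255,0),2);cv2.drawContours(d,[np.round((fn(ct[:,0])-fn2([0,0]))*6).astype(np.int32)],-1,(255,255,0),2)
cv2.imwrite('pics/w4c.png',cv2.resize(d[:,:,::-1],(600,600)))
E
```

```text
{'ang': np.float64(21.537077325395153), 'tip': array([ 502.586 , -119.0363]), 'apex': np.float64(89.97323037805042), 'cen': array([ 472.2724, -130.8857]), 'org_tip': array([ 472.8202, -130.7836]), 'org_cen': array([ 468.5258, -132.3644]), 'tc': np.float64(32.547192540153226)}
((473.27294921875, -130.2751922607422), (100.2044448852539, 100.8003158569336), 114.26522827148438)
```

View pics/w4c.png

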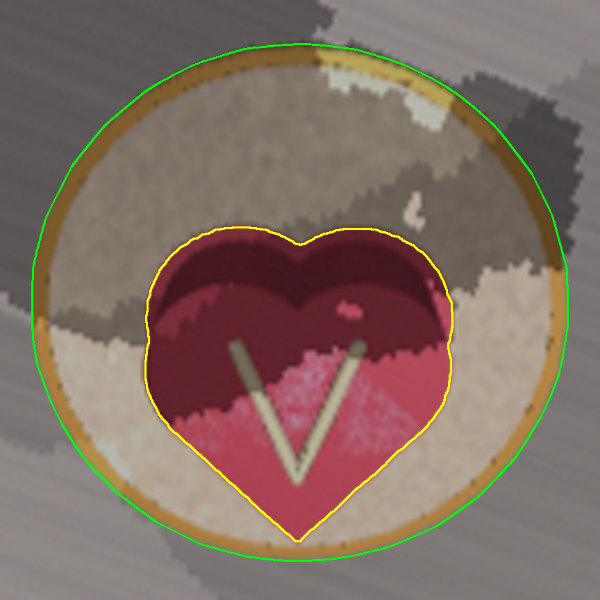

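Heart is placed within 1 mm and 0.1°. Next the bar, with the jaws across its width at yaw 49.3°.

```bash
python3 -m inch '[{"turn":[0,0,-62.3],"offset":[7,43.2,0],"jaw":0},{"turn":[0,0,-62.3],"offset":[7,43.2,0],"jaw":0},{"turn":[0,0,-62.3],"offset":[7,43.2,0],"jaw":0},{"turn":[0,0,-62.3],"offset":[7,43.2,0],"jaw":0},{"turn":[0,0,-62.3],"offset":[7,43.2,0],"jaw":0},{"turn":[0,0,-62.3],"offset":[7,43.2,0],"jaw":0},{"turn":[0,0,-62.3],"offset":[7,43.2,0],"jaw":0},{"turn":[0,0,-62.3],"offset":[7,43.2,0],"jaw":0},{"turn":[0,0,-62.3],"offset":[7,43.2,0],"jaw":0},{"turn":[0,0,-62.3],"offset":[7,43.2,0],"jaw":0},{"turn":[0,0,-62.3],"offset":[7,43.2,0],"jaw":0},{"turn":[0,0,-62.3],"offset":[7,43.2,0],"jaw":0},{"turn":[0,0,-62.3],"offset":[7,43.2,0],"jaw":0}]' 30
python3 -c "
from h import *
snap('wrist','w5')"
```

```text
clock: 9.85
tcp_pos: [0.5427, 0.3002, 0.1064]
ee_rot: [180.0, 0.4, 49.2]
force: [-0.0, -0.5, -0.1]
grip_width: 0.0856
```

View pics/w5.png

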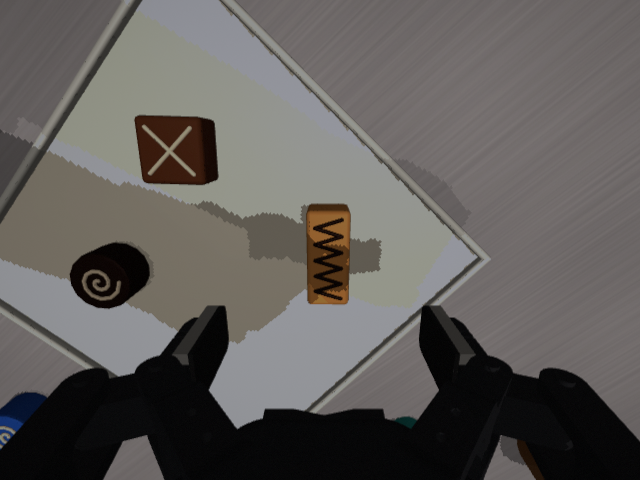

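```bash
python3 - <<'E'
from m import *
c,im=load('w5')
b,fn,s,n=up(c,im,(328,256),58,s=5);a=b.astype(int)
print([tuple(int(t) for t in im[y,311]) for y in range(200,225,3)])
for t in(90,):
    mk=((a[...,0]>t)&(a[...,0]-a[...,2]>40))|((a.max(2)<60))
    mk=(mk).astype(np.uint8)
    mk=cv2.morphologyEx(mk,cv2.MORPH_OPEN,np.ones((7,7)))
    ct=cv2.convexHull(big(mk,n)); print(fit('bar',ray(c,fn(ct[:,0]),.033)[:,:2]))
cv2.imwrite('pics/w5c.png',cv2.drawContours(b.copy(),[ct],-1,(0,255,0),1)[:,:,::-1])
print(ray(c,[(309,213),(350,213),(350,303),(308,303)],.033), ctrl.get_obs()['tcp_pos'],ctrl.get_obs()['ee_rot'])
E
```

```text
[(148, 150, 142), (120, 115, 104), (62, 38, 16), (65, 40, 18), (127, 80, 37), (146, 96, 47), (146, 97, 47), (146, 96, 47), (147, 96, 47)]
(array([545.5767, 300.9365]), array([545.2969, 300.728 ]), (20.767372131347656, 59.974365234375), 49.6244010925293, 1128.6839047148824)
[[0.5116 0.3131 0.033 ]
 [0.5294 0.3337 0.033 ]
 [0.5807 0.2916 0.033 ]
 [0.5609 0.2685 0.033 ]] [0.543  0.3    0.1068] [179.9378   0.3126  49.1762]
```

View pics/w5c.png

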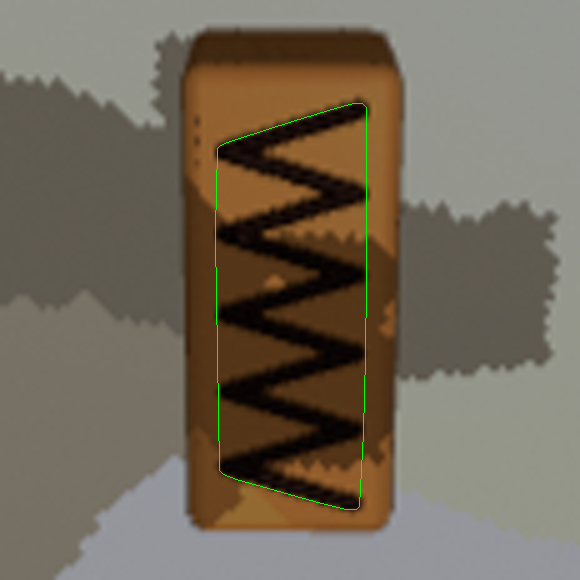

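```bash
python3 -m inch '[{"turn":[0,0,0],"offset":[0.2,0.1,-3],"jaw":0},{"turn":[0,0,0],"offset":[0.2,0.1,-6],"jaw":0},{"turn":[0,0,0],"offset":[0.2,0.1,-8.5],"jaw":30},{"turn":[0,0,0],"offset":[0.2,0.1,-10.1],"jaw":60},{"turn":[0,0,0],"offset":[0.2,0.1,-10.1],"jaw":90},{"turn":[0,0,0],"offset":[0.2,0.1,-10.1],"jaw":110},{"turn":[0,0,0],"offset":[0.2,0.1,-10.1],"jaw":130},{"turn":[0,0,0],"offset":[0.2,0.1,-10.1],"jaw":145},{"turn":[0,0,0],"offset":[0.2,0.1,-10.1],"jaw":160},{"turn":[0,0,0],"offset":[0.2,0.1,-10.1],"jaw":200},{"turn":[0,0,0],"offset":[0.2,0.1,-10.1],"jaw":200},{"turn":[0,0,0],"offset":[0.2,0.1,-10.1],"jaw":200},{"turn":[0,0,0],"offset":[0.2,0.1,-10.1],"jaw":200}]' 30
```

```text
clock: 11.2
tcp_pos: [0.5458, 0.3013, 0.0069]
ee_rot: [179.9, 0.2, 49.2]
force: [-0.3, -0.8, 6.8]
grip_width: 0.0295
```

```bash
python3 -m inch '[{"turn":[0,0,0],"offset":[0,0,2],"jaw":200},{"turn":[0,0,0],"offset":[0,0,6],"jaw":200},{"turn":[0,0,0],"offset":[0.5,-4,8],"jaw":200},{"turn":[0,0,1],"offset":[1,-9,8],"jaw":200},{"turn":[0,0,2],"offset":[1.5,-14,8],"jaw":200},{"turn":[0,0,3],"offset":[2,-19,8],"jaw":200},{"turn":[0,0,4],"offset":[3,-24,8],"jaw":200},{"turn":[0,0,5],"offset":[3.5,-29,8],"jaw":200},{"turn":[0,0,6.3],"offset":[4,-34,8],"jaw":200},{"turn":[0,0,6.3],"offset":[5,-39,8],"jaw":200},{"turn":[0,0,6.3],"offset":[5.5,-44,8],"jaw":200},{"turn":[0,0,6.3],"offset":[6,-49,8],"jaw":200},{"turn":[0,0,6.3],"offset":[6.8,-53.5,8],"jaw":200},{"turn":[0,0,6.3],"offset":[7.2,-57,8],"jaw":200},{"turn":[0,0,6.3],"offset":[7.2,-57.65,6],"jaw":200},{"turn":[0,0,6.3],"offset":[7.2,-57.65,3],"jaw":200},{"turn":[0,0,6.3],"offset":[7.2,-57.65,2],"jaw":200},{"turn":[0,0,6.3],"offset":[7.2,-57.65,2],"jaw":200},{"turn":[0,0,6.3],"offset":[7.2,-57.65,2],"jaw":200}]'
python3 -c "
from h import *
snap('wrist','w6')"
```

```text
clock: 13.1
tcp_pos: [0.6181, -0.2748, 0.0275]
ee_rot: [179.9, 0.2, 55.5]
force: [-0.4, -0.1, 0.2]
grip_width: 0.0296
```

View pics/w6.png

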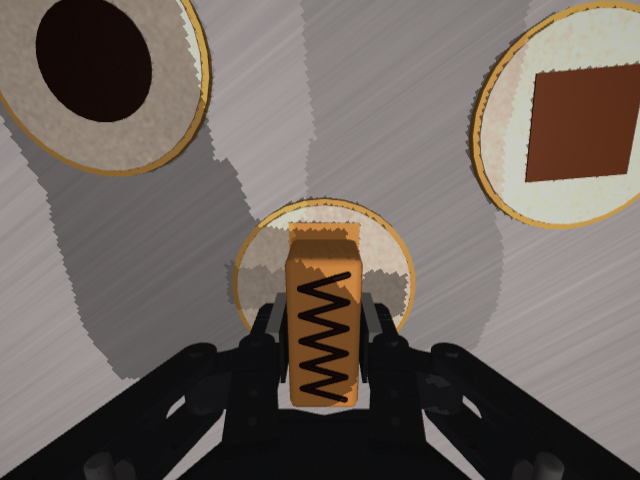

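```bash
python3 - <<'E'
from m import *
c,im=load('w6')
b,fn,s,n=up(c,im,(325,320),100,s=5)
cv2.imwrite('pics/w6c.png',cv2.resize(b[:,250:750][:, :,::-1],(400,800))[:600])
u=np.array([np.cos(np.radians(145.5)),np.sin(np.radians(145.5))]);o=np.array([.618,-.2752])
for nm,p,z in(('rear top',(324,262),.0536),('front top',(325,406),.0536),('print rear L',(290,223),.006),('print rear R',(360,223),.006)):
    q=ray(c,p,z)[0,:2]-o; print(nm,q@u*1000,q@[-u[1],u[0]]*1000)
E
```

```text
rear top 34.292663494808735 -0.25874965760976043
front top -32.87775685869069 -0.801982200989188
print rear L 37.75211778075286 17.209225918043742
print rear R 37.82313709251062 -18.507351979961033
```

View pics/w6c.png

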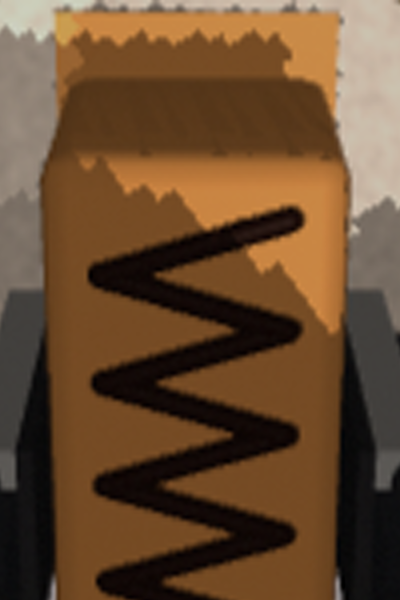

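```bash
python3 -m inch '[{"turn":[0,0,0],"offset":[0.06,-0.04,-0.8],"jaw":200},{"turn":[0,0,0],"offset":[0.06,-0.04,-1.3],"jaw":200},{"turn":[0,0,0],"offset":[0.06,-0.04,-1.6],"jaw":200},{"turn":[0,0,0],"offset":[0.06,-0.04,-1.7],"jaw":200},{"turn":[0,0,0],"offset":[0.06,-0.04,-1.75],"jaw":200},{"turn":[0,0,0],"offset":[0.06,-0.04,-1.75],"jaw":200},{"turn":[0,0,0],"offset":[0.06,-0.04,-1.75],"jaw":200}]'
```

```text
clock: 13.85
tcp_pos: [0.6194, -0.2756, 0.0108]
ee_rot: [179.8, 0.2, 55.5]
force: [-0.1, 0.0, -0.7]
grip_width: 0.0296
```

```bash
python3 -m inch '[{"turn":[0,0,0],"offset":[-0.03,0,-0.06],"jaw":200},{"turn":[0,0,0],"offset":[-0.03,0,-0.12],"jaw":200},{"turn":[0,0,0],"offset":[-0.03,0,-0.15],"jaw":200},{"turn":[0,0,0],"offset":[-0.03,0,-0.15],"jaw":200}]'
```

```text
clock: 14.25
tcp_pos: [0.6192, -0.2757, 0.0099]
ee_rot: [179.7, 0.2, 55.5]
force: [-1.0, 0.9, 4.9]
grip_width: 0.0292
```

Contact felt (4.9 N). I release, rise and check.

```bash
python3 -m inch '[{"turn":[0,0,0],"offset":[0,0,0],"jaw":155},{"turn":[0,0,0],"offset":[0,0,0],"jaw":130},{"turn":[0,0,0],"offset":[0,0,0],"jaw":100},{"turn":[0,0,0],"offset":[0,0,0],"jaw":80},{"turn":[0,0,0],"offset":[0,0,0],"jaw":80},{"turn":[0,0,0],"offset":[0,0,2],"jaw":80},{"turn":[0,0,0],"offset":[0,0,6],"jaw":40},{"turn":[0,0,0],"offset":[0,0,10],"jaw":0},{"turn":[0,0,0],"offset":[0,0,10],"jaw":0},{"turn":[0,0,0],"offset":[0,0,10],"jaw":0}]'
python3 -c "
from h import *
snap('wrist','w7')"
```

```text
clock: 15.25
tcp_pos: [0.6201, -0.2762, 0.1113]
ee_rot: [179.6, 0.2, 55.5]
force: [0.1, 0.4, 0.3]
grip_width: 0.0852
```

View pics/w7.png

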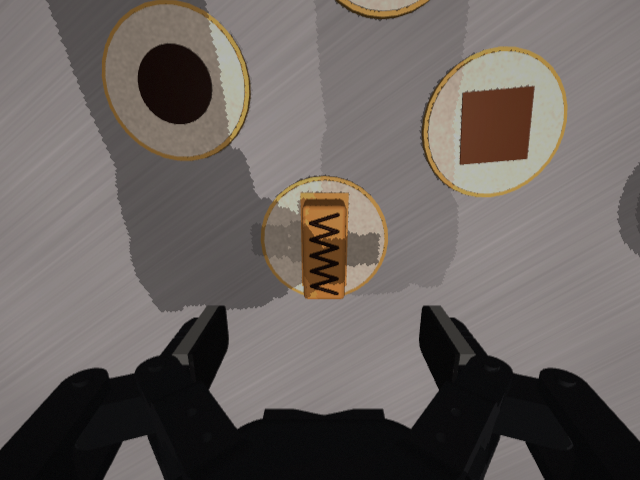

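```bash
python3 - <<'E'
from m import *
c,im=load('w7')
b,fn,s,n=up(c,im,(325,245),70,s=5)
cv2.imwrite('pics/w7c.png',b[:600,:,::-1]); print(fn([0,0]))
E
```

```text
[254.6 174.6]
```

View pics/w7c.png

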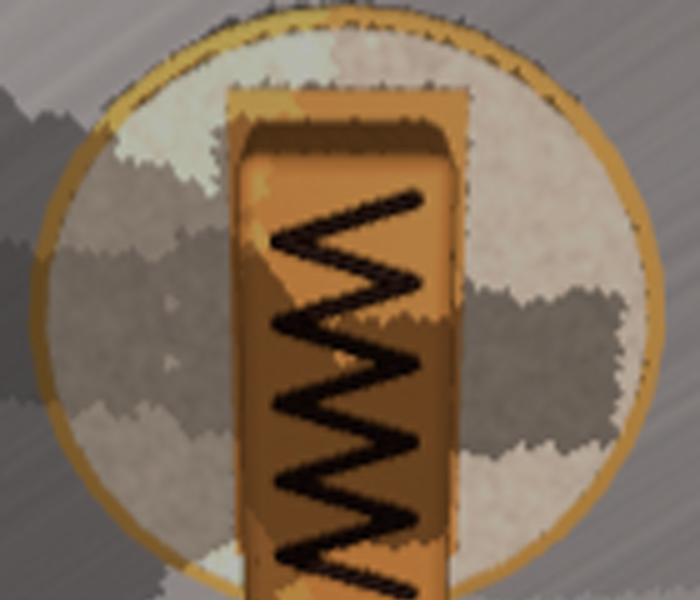

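```bash
python3 - <<'E'
from m import *
c,im=load('w7')
u=np.array([np.cos(np.radians(145.5)),np.sin(np.radians(145.5))]);o=np.array([.618,-.2752])
for nm,p,z in(('choc rear bottom',(345,121),.006),('cL',(245,130),.006),('cR',(452,130),.006),('top rear',(348,156),.036),('print rear L',(228,89),.006),('print rear R',(469,89),.006),('zig',(344,195),.036),('board L',(32,310),.006),('board R',(663,310),.006),('topL',(235,165),.034),('topR',(460,165),.034)):
    q=ray(c,np.array(p)/5+[254.6,174.6],z)[0,:2]-o; print(nm,q@u*1000,q@[-u[1],u[0]]*1000)
E
```

```text
choc rear bottom 33.21947867749087 0.3574910976789093
cL 31.83040918547988 15.440418480107413
cR 31.882863313887558 -15.777170340736262
top rear 33.72326805155432 -0.13486382183224654
print rear L 38.003535110687 17.878525851687407
print rear R 38.06083356609927 -18.189912436065626
zig 28.429834239417453 0.39252877683208226
board L 3.4805378001855454 49.20644722245064
board R 3.687336748607171 -49.27135659696727
topL 32.08208010965911 15.084264691611976
topR 32.13539063408883 -15.211817790902531
```

Bar is within about 1 mm of its print. Next the square, also levelling out the small tilt.

```bash
python3 -m inch '[{"turn":[0.4,0.2,-8],"offset":[-19.5,54.9,0],"jaw":0},{"turn":[0.4,0.2,-8],"offset":[-19.5,54.9,0],"jaw":0},{"turn":[0.4,0.2,-8],"offset":[-19.5,54.9,0],"jaw":0},{"turn":[0.4,0.2,-8],"offset":[-19.5,54.9,0],"jaw":0},{"turn":[0.4,0.2,-8],"offset":[-19.5,54.9,0],"jaw":0},{"turn":[0.4,0.2,-8],"offset":[-19.5,54.9,0],"jaw":0},{"turn":[0.4,0.2,-8],"offset":[-19.5,54.9,0],"jaw":0},{"turn":[0.4,0.2,-8],"offset":[-19.5,54.9,0],"jaw":0},{"turn":[0.4,0.2,-8],"offset":[-19.5,54.9,0],"jaw":0},{"turn":[0.4,0.2,-8],"offset":[-19.5,54.9,0],"jaw":0},{"turn":[0.4,0.2,-8],"offset":[-19.5,54.9,0],"jaw":0},{"turn":[0.4,0.2,-8],"offset":[-19.5,54.9,0],"jaw":0},{"turn":[0.4,0.2,-8],"offset":[-19.5,54.9,0],"jaw":0},{"turn":[0.4,0.2,-8],"offset":[-19.5,54.9,0],"jaw":0},{"turn":[0.4,0.2,-8],"offset":[-19.5,54.9,0],"jaw":0},{"turn":[0.4,0.2,-8],"offset":[-19.5,54.9,0],"jaw":0}]' 30
python3 -c "
from m import *
c,im=snap('wrist','w8')
b,fn,s,n=up(c,im,(325,260),60,s=5)
cv2.imwrite('pics/w8c.png',b[:600,:,::-1]); print(fn([0,0]))
o=ctrl.get_obs();print(o['tcp_pos'],o['ee_rot'])"
```

```text
clock: 16.9
tcp_pos: [0.4242, 0.2722, 0.1092]
ee_rot: [-179.8, 0.1, 47.4]
force: [0.2, 0.1, -0.3]
grip_width: 0.085
[264.6 199.6]
[0.4243 0.2722 0.1093] [-179.8305    0.0752   47.4044]
```

View pics/w8c.png

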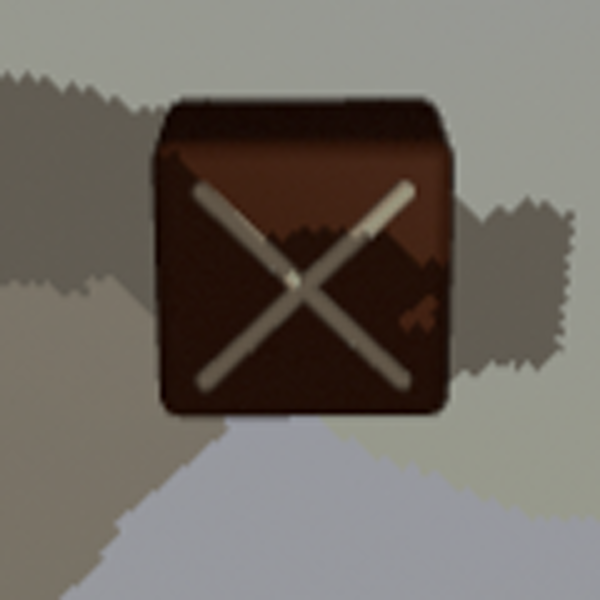

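```bash
python3 - <<'E'
from m import *
c,im=load('w8')
P=ray(c,np.array([(200,188),(408,384),(203,384),(410,188),(300,287)])/5+[264.6,199.6],.033)[:,:2]*1000
print(P.mean(0),P[-1]); d1=P[1]-P[0];d2=P[3]-P[2]
print([np.degrees(np.arctan2(d[1],d[0]))%90 -45 for d in(d1,d2)], np.hypot(*d1),np.hypot(*d2))
E
```

```text
[424.6411 272.8248] [424.17  272.457]
[np.float64(-42.41305152228754), np.float64(-42.41549967883505)] 41.303279103987016 41.14390871074406
```

```bash
python3 -m inch '[{"turn":[0,0,0],"offset":[0.02,0.06,-3],"jaw":0},{"turn":[0,0,0],"offset":[0.02,0.06,-6],"jaw":0},{"turn":[0,0,0],"offset":[0.02,0.06,-8.5],"jaw":0},{"turn":[0,0,0],"offset":[0.02,0.06,-10.3],"jaw":0},{"turn":[0,0,0],"offset":[0.02,0.06,-10.4],"jaw":40},{"turn":[0,0,0],"offset":[0.02,0.06,-10.4],"jaw":80},{"turn":[0,0,0],"offset":[0.02,0.06,-10.4],"jaw":100},{"turn":[0,0,0],"offset":[0.02,0.06,-10.4],"jaw":115},{"turn":[0,0,0],"offset":[0.02,0.06,-10.4],"jaw":130},{"turn":[0,0,0],"offset":[0.02,0.06,-10.4],"jaw":180},{"turn":[0,0,0],"offset":[0.02,0.06,-10.4],"jaw":180},{"turn":[0,0,0],"offset":[0.02,0.06,-10.4],"jaw":180},{"turn":[0,0,0],"offset":[0.02,0.06,-10.4],"jaw":180}]' 30
```

```text
clock: 18.25
tcp_pos: [0.4253, 0.2731, 0.0064]
ee_rot: [-179.9, -0.0, 47.4]
force: [0.1, -1.1, 5.3]
grip_width: 0.0416
```

```bash
python3 -m inch '[{"turn":[0,0,0],"offset":[0,0,2],"jaw":180},{"turn":[0,0,0],"offset":[0,0,6],"jaw":180},{"turn":[0,0,0],"offset":[1.5,-4,8],"jaw":180},{"turn":[0,0,2],"offset":[3.5,-8,8],"jaw":180},{"turn":[0,0,4],"offset":[5.5,-12,8],"jaw":180},{"turn":[0,0,6],"offset":[7.5,-16,8],"jaw":180},{"turn":[0,0,8],"offset":[9.5,-20,8],"jaw":180},{"turn":[0,0,10],"offset":[11.5,-24,8],"jaw":180},{"turn":[0,0,12.5],"offset":[13.5,-28,8],"jaw":180},{"turn":[0,0,12.5],"offset":[15.5,-32,8],"jaw":180},{"turn":[0,0,12.5],"offset":[17.5,-36,8],"jaw":180},{"turn":[0,0,12.5],"offset":[19.1,-40.15,8],"jaw":180},{"turn":[0,0,12.5],"offset":[19.1,-40.15,6],"jaw":180},{"turn":[0,0,12.5],"offset":[19.1,-40.15,3],"jaw":180},{"turn":[0,0,12.5],"offset":[19.1,-40.15,2],"jaw":180},{"turn":[0,0,12.5],"offset":[19.1,-40.15,2],"jaw":180},{"turn":[0,0,12.5],"offset":[19.1,-40.15,2],"jaw":180}]'
python3 -c "
from h import *
snap('wrist','w9')"
```

```text
clock: 19.95
tcp_pos: [0.6167, -0.1281, 0.0273]
ee_rot: [-179.9, -0.0, 59.9]
force: [0.3, -0.4, 0.2]
grip_width: 0.0419
```

View pics/w9.png

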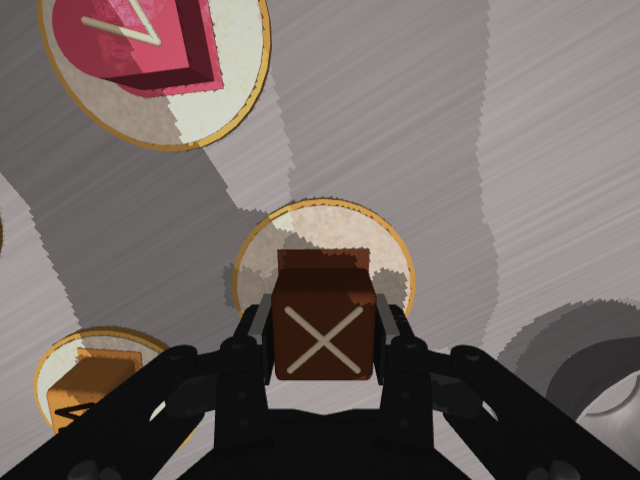

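```bash
python3 - <<'E'
from m import *
c,im=load('w9')
b,fn,s,n=up(c,im,(324,340),40,s=1)
g=(im.min(2)>75)&(im.max(2)<190)
m=np.zeros_like(g);m[302:378,284:364]=g[302:378,284:364]
ct=big(m.astype(np.uint8),np.array((324,340.)))
P=ray(c,ct[:,0],.0539)[:,:2]*1000
r=cv2.minAreaRect(P.astype(np.float32));print('cross',r)
print('print rear',ray(c,[(277,250),(369,250)],.006)*1000)
u=np.array([np.cos(np.radians(150)),np.sin(np.radians(150))])
for p in[(277,250),(369,250)]:
    q=ray(c,p,.006)[0,:2]*1000-[616.3,-128.5];print(q@u,q@[-u[1],u[0]])
E
```

```text
cross ((616.19384765625, -128.26651000976562), (30.386863708496094, 30.317686080932617), 59.95480728149414)
print rear [[ 584.1859 -137.7353    6.    ]
 [ 608.2658  -96.0832    6.    ]]
23.193999290503022 24.055072731349085
23.16622879214862 -24.056692981376376
```

```bash
python3 -m inch '[{"turn":[0,0,0],"offset":[0.03,-0.04,-0.8],"jaw":180},{"turn":[0,0,0],"offset":[0.03,-0.04,-1.3],"jaw":180},{"turn":[0,0,0],"offset":[0.03,-0.04,-1.6],"jaw":180},{"turn":[0,0,0],"offset":[0.03,-0.04,-1.75],"jaw":180},{"turn":[0,0,0],"offset":[0.03,-0.04,-1.75],"jaw":180},{"turn":[0,0,0],"offset":[0.03,-0.04,-1.8],"jaw":180},{"turn":[0,0,0],"offset":[0.03,-0.04,-1.8],"jaw":180}]'
```

```text
clock: 20.7
tcp_pos: [0.6177, -0.1287, 0.0099]
ee_rot: [180.0, -0.0, 59.9]
force: [0.4, -0.1, -1.3]
grip_width: 0.0414
```

```bash
python3 -m inch '[{"turn":[0,0,0],"offset":[-0.05,0,-0.05],"jaw":180},{"turn":[0,0,0],"offset":[-0.05,0,-0.1],"jaw":180},{"turn":[0,0,0],"offset":[-0.05,0,-0.12],"jaw":180},{"turn":[0,0,0],"offset":[-0.05,0,-0.12],"jaw":180}]'
```

```text
clock: 21.1
tcp_pos: [0.6174, -0.1288, 0.0095]
ee_rot: [180.0, -0.0, 59.9]
force: [-1.5, -0.1, 5.0]
grip_width: 0.0416
```

```bash
python3 -m inch '[{"turn":[0,0,0],"offset":[0,0,0],"jaw":120},{"turn":[0,0,0],"offset":[0,0,0],"jaw":105},{"turn":[0,0,0],"offset":[0,0,0],"jaw":80},{"turn":[0,0,0],"offset":[0,0,0],"jaw":60},{"turn":[0,0,0],"offset":[0,0,0],"jaw":60},{"turn":[0,0,0],"offset":[0,0,2],"jaw":60},{"turn":[0,0,0],"offset":[0,0,6],"jaw":30},{"turn":[0,0,0],"offset":[0,0,10],"jaw":0},{"turn":[0,0,0],"offset":[0,0,10],"jaw":0},{"turn":[0,0,0],"offset":[0,0,10],"jaw":0}]'
python3 -c "
from m import *
c,im=snap('wrist','w10')
b,fn,s,n=up(c,im,(325,250),70,s=4)
cv2.imwrite('pics/w10c.png',b[:600,:,::-1]); print(fn([0,0]))"
```

```text
clock: 22.1
tcp_pos: [0.6183, -0.1291, 0.1107]
ee_rot: [179.8, -0.1, 59.9]
force: [-0.4, 0.7, -0.2]
grip_width: 0.0853
[254.625 179.625]
```

View pics/w10c.png

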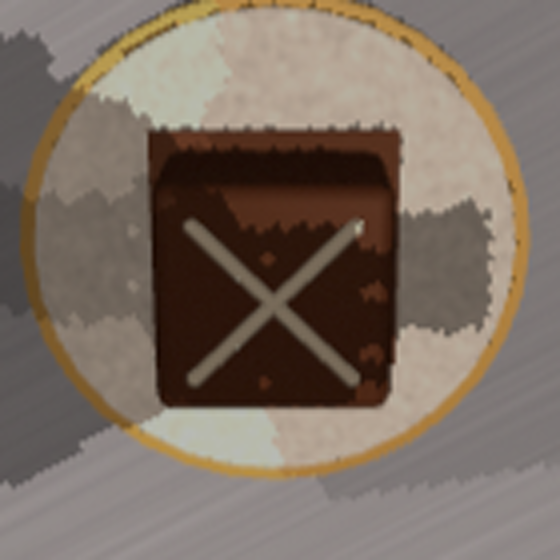

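```bash
python3 - <<'E'
from m import *
c,im=load('w10')
P=ray(c,np.array([(188,225),(353,381),(193,381),(360,226)])/4+[254.6,179.6],.036)[:,:2]*1000
print('cross',P.mean(0),[np.degrees(np.arctan2(*(d[::-1])))%90 for d in(P[1]-P[0],P[3]-P[2])])
h=ray(c,np.array([(150,130),(400,130)])/4+[254.6,179.6],.006)*1000;print(h)
u=np.array([np.cos(np.radians(150)),np.sin(np.radians(150))]); print('print centre',h.mean(0)[:2]-24*u)
E
```

```text
cross [ 616.9493 -128.9621] [np.float64(14.88958067771614), np.float64(14.490860935763024)]
[[ 583.8573 -136.9508    6.    ]
 [ 607.6594  -95.7872    6.    ]]
print centre [ 616.543 -128.369]
```

Square within 0.7 mm. Last, the round one.

```bash
python3 -m inch '[{"turn":[0.1,0.2,0],"offset":[-16.5,29.8,0],"jaw":0},{"turn":[0.1,0.2,0],"offset":[-16.5,29.8,0],"jaw":0},{"turn":[0.1,0.2,0],"offset":[-16.5,29.8,0],"jaw":0},{"turn":[0.1,0.2,0],"offset":[-16.5,29.8,0],"jaw":0},{"turn":[0.1,0.2,0],"offset":[-16.5,29.8,0],"jaw":0},{"turn":[0.1,0.2,0],"offset":[-16.5,29.8,0],"jaw":0},{"turn":[0.1,0.2,0],"offset":[-16.5,29.8,0],"jaw":0},{"turn":[0.1,0.2,0],"offset":[-16.5,29.8,0],"jaw":0},{"turn":[0.1,0.2,0],"offset":[-16.5,29.8,0],"jaw":0},{"turn":[0.1,0.2,0],"offset":[-16.5,29.8,0],"jaw":0},{"turn":[0.1,0.2,0],"offset":[-16.5,29.8,0],"jaw":0}]' 30
python3 -c "
from m import *
c,im=snap('wrist','w11')
b,fn,s,n=up(c,im,(325,260),60,s=5)
cv2.imwrite('pics/w11c.png',b[:600,:,::-1]); print(fn([0,0]))
o=ctrl.get_obs();print(o['tcp_pos'],o['ee_rot'])"
```

```text
clock: 23.25
tcp_pos: [0.4527, 0.1682, 0.1088]
ee_rot: [-179.8, -0.0, 59.8]
force: [0.1, -0.4, 0.6]
grip_width: 0.0852
[264.6 199.6]
[0.4527 0.1682 0.1089] [-179.8039   -0.0107   59.8131]
```

View pics/w11c.png

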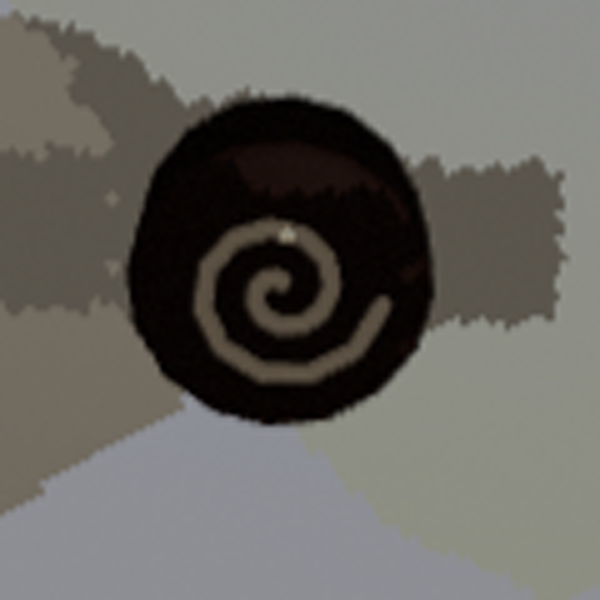

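```bash
python3 - <<'E'
from m import *
c,im=load('w11')
f=lambda p,z:ray(c,np.array(p)/5+[264.6,199.6],z)[0,:2]*1000
u=np.array([np.cos(np.radians(150)),np.sin(np.radians(150))])
fr=f((281,424),.032); re=f((281,97),.004);L=f((128,270),.032);Rr=f((433,270),.032);tr=f((285,143),.033)
print(fr+22*u, re-22*u, (L+Rr)/2, np.hypot(*(L-Rr)),fr,re,'toprear',tr-21*u)
E
```

```text
[450.6008 166.7213] [452.2898 165.7416] [449.3174 167.5138] 42.84113471708215 [469.6533 155.7213] [433.2372 176.7416] toprear [451.7275 166.9476]
```

```bash
python3 -m inch '[{"turn":[0,0,0],"offset":[-0.11,-0.16,-3],"jaw":0},{"turn":[0,0,0],"offset":[-0.11,-0.16,-6],"jaw":0},{"turn":[0,0,0],"offset":[-0.11,-0.16,-8.5],"jaw":0},{"turn":[0,0,0],"offset":[-0.11,-0.16,-10.3],"jaw":0},{"turn":[0,0,0],"offset":[-0.11,-0.16,-10.35],"jaw":40},{"turn":[0,0,0],"offset":[-0.11,-0.16,-10.35],"jaw":75},{"turn":[0,0,0],"offset":[-0.11,-0.16,-10.35],"jaw":95},{"turn":[0,0,0],"offset":[-0.11,-0.16,-10.35],"jaw":110},{"turn":[0,0,0],"offset":[-0.11,-0.16,-10.35],"jaw":125},{"turn":[0,0,0],"offset":[-0.11,-0.16,-10.35],"jaw":180},{"turn":[0,0,0],"offset":[-0.11,-0.16,-10.35],"jaw":180},{"turn":[0,0,0],"offset":[-0.11,-0.16,-10.35],"jaw":180},{"turn":[0,0,0],"offset":[-0.11,-0.16,-10.35],"jaw":180}]' 30
```

```text
clock: 24.6
tcp_pos: [0.4526, 0.1666, 0.0067]
ee_rot: [-179.9, -0.1, 59.8]
force: [-1.2, -0.9, 7.4]
grip_width: 0.0426
```

```bash
python3 -m inch '[{"turn":[0,0,0],"offset":[0,0,2],"jaw":180},{"turn":[0,0,0],"offset":[0,0,6],"jaw":180},{"turn":[0,0,0],"offset":[0,-4,9],"jaw":180},{"turn":[0,0,0],"offset":[0.2,-8.5,9],"jaw":180},{"turn":[0,0,0],"offset":[0.4,-13,9],"jaw":180},{"turn":[0,0,0],"offset":[0.6,-17.5,9],"jaw":180},{"turn":[0,0,0],"offset":[0.8,-22,9],"jaw":180},{"turn":[0,0,0],"offset":[1,-26.5,9],"jaw":180},{"turn":[0,0,0],"offset":[1.2,-31,9],"jaw":180},{"turn":[0,0,0],"offset":[1.4,-35.5,9],"jaw":180},{"turn":[0,0,0],"offset":[1.6,-40,9],"jaw":180},{"turn":[0,0,0],"offset":[1.65,-44,9],"jaw":180},{"turn":[0,0,0],"offset":[1.65,-46.3,8],"jaw":180},{"turn":[0,0,0],"offset":[1.65,-46.3,5],"jaw":180},{"turn":[0,0,0],"offset":[1.65,-46.3,2.5],"jaw":180},{"turn":[0,0,0],"offset":[1.65,-46.3,2],"jaw":180},{"turn":[0,0,0],"offset":[1.65,-46.3,2],"jaw":180},{"turn":[0,0,0],"offset":[1.65,-46.3,2],"jaw":180}]'
python3 -c "
from m import *
c,im=snap('wrist','w12')
b,fn,s,n=up(c,im,(324,320),100,s=4)
cv2.imwrite('pics/w12c.png',b[:600,:,::-1]); print(fn([0,0]))"
```

```text
clock: 26.4
tcp_pos: [0.4699, -0.2967, 0.0278]
ee_rot: [180.0, -0.1, 59.9]
force: [0.1, 0.4, 0.5]
grip_width: 0.0426
[223.625 219.625]
```

View pics/w12c.png

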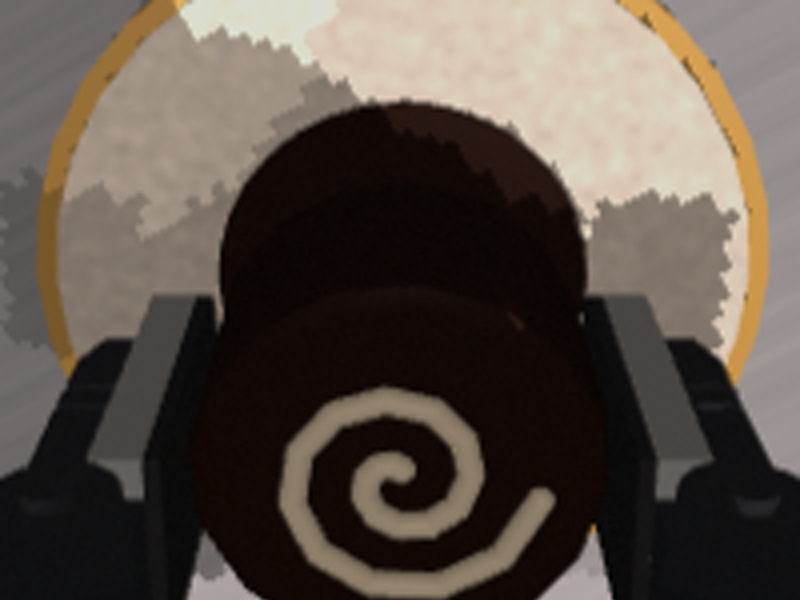

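```bash
python3 - <<'E'
from m import *
c,im=load('w12')
print([(y,im[y,323].tolist()) for y in range(372,392,2)],[(y,im[y,323].tolist()) for y in range(286,298,2)])
u=np.array([np.cos(np.radians(150)),np.sin(np.radians(150))]);o=np.array([469.2,-296.2])
for nm,p,z in(('toprear',(400,289),.0541),('print rear',(402,101),.006),('pL',(220,265),.006),('pR',(586,265),.006),('cL',(194,450),.052),('cR',(606,450),.052)):
    q=ray(c,np.array(p)/4+[223.6,219.6],z)[0,:2]*1000-o;print(nm,q@u,q@[-u[1],u[0]])
for y in(376,378,380,382,384):
    q=ray(c,(323,y),.053)[0,:2]*1000-o;print(y,q@u)
E
```

```text
[(372, [17, 6, 4]), (374, [17, 7, 5]), (376, [18, 7, 7]), (378, [18, 7, 5]), (380, [17, 8, 6]), (382, [156, 148, 147]), (384, [175, 167, 166]), (386, [170, 162, 161]), (388, [171, 164, 162]), (390, [172, 164, 163])] [(286, [12, 7, 4]), (288, [13, 5, 4]), (290, [14, 6, 5]), (292, [23, 14, 12]), (294, [23, 14, 11]), (296, [20, 11, 8])]
toprear 21.062139113601933 0.3191278398430196
print rear 25.120235316142555 -0.026212285796522825
pL 1.8435027602957412 24.726730242567378
pR 1.7206597871235112 -24.99462387529753
cL 1.998420443883572 21.491918873330803
cR 1.8863474982410506 -20.798350064934866
376 -18.82236974265556
378 -19.845765014269574
380 -20.87363282247433
382 -21.906002550916476
384 -22.942903841200334
```

```bash
python3 -m inch '[{"turn":[0,0,0],"offset":[0,0,-0.8],"jaw":180},{"turn":[0,0,0],"offset":[0,0,-1.3],"jaw":180},{"turn":[0,0,0],"offset":[0,0,-1.6],"jaw":180},{"turn":[0,0,0],"offset":[0,0,-1.75],"jaw":180},{"turn":[0,0,0],"offset":[0,0,-1.8],"jaw":180},{"turn":[0,0,0],"offset":[0,0,-1.8],"jaw":180},{"turn":[0,0,0],"offset":[0,0,-1.8],"jaw":180}]'
```

```text
clock: 27.15
tcp_pos: [0.4702, -0.2969, 0.0102]
ee_rot: [179.9, -0.1, 59.9]
force: [-0.1, 0.1, -0.4]
grip_width: 0.0429
```

```bash
python3 -m inch '[{"turn":[0,0,0],"offset":[0,0,-0.05],"jaw":180},{"turn":[0,0,0],"offset":[0,0,-0.1],"jaw":180},{"turn":[0,0,0],"offset":[0,0,-0.12],"jaw":180},{"turn":[0,0,0],"offset":[0,0,-0.12],"jaw":180}]'
```

```text
clock: 27.55
tcp_pos: [0.4704, -0.2971, 0.0097]
ee_rot: [179.9, -0.0, 59.9]
force: [-0.8, 0.9, 5.9]
grip_width: 0.0428
```

```bash
python3 -m inch '[{"turn":[0,0,0],"offset":[0,0,0],"jaw":115},{"turn":[0,0,0],"offset":[0,0,0],"jaw":100},{"turn":[0,0,0],"offset":[0,0,0],"jaw":80},{"turn":[0,0,0],"offset":[0,0,0],"jaw":60},{"turn":[0,0,0],"offset":[0,0,0],"jaw":60},{"turn":[0,0,0],"offset":[0,0,2],"jaw":60},{"turn":[0,0,0],"offset":[0,0,6],"jaw":30},{"turn":[0,0,0],"offset":[0,0,10],"jaw":0},{"turn":[0,0,0],"offset":[0,4,15],"jaw":0},{"turn":[0,0,0],"offset":[2,8,19],"jaw":0},{"turn":[0,0,0],"offset":[4,10,19],"jaw":0},{"turn":[0,0,0],"offset":[5,12,19],"jaw":0},{"turn":[0,0,-8],"offset":[6,14,19],"jaw":0},{"turn":[0,0,-16],"offset":[8,15,19],"jaw":0},{"turn":[0,0,-24],"offset":[8,15,19],"jaw":0},{"turn":[0,0,-32],"offset":[8,15,19],"jaw":0},{"turn":[0,0,-40],"offset":[8,15,19],"jaw":0},{"turn":[0,0,-48],"offset":[8,15,19],"jaw":0},{"turn":[0,0,-56],"offset":[8,15,19],"jaw":0},{"turn":[0,0,-60],"offset":[8,15,25],"jaw":0}]'
python3 -m inch '[{"turn":[0,0,-4],"offset":[0,0,6],"jaw":0},{"turn":[0,0,-4],"offset":[0,0,6],"jaw":0},{"turn":[0,0,-4],"offset":[0,0,6],"jaw":0}]'
python3 -c "
from h import *
snap('wrist','w13');snap('scene','s13');snap('side','d13')"
```

```text
clock: 29.55
tcp_pos: [0.5461, -0.1453, 0.2436]
ee_rot: [-179.8, 0.7, -0.4]
force: [0.1, -1.0, 0.2]
grip_width: 0.0855
clock: 29.85
tcp_pos: [0.547, -0.1457, 0.3053]
ee_rot: [-179.9, 0.5, -4.4]
force: [-1.0, -0.6, -0.3]
grip_width: 0.0854
```

View pics/w13.png

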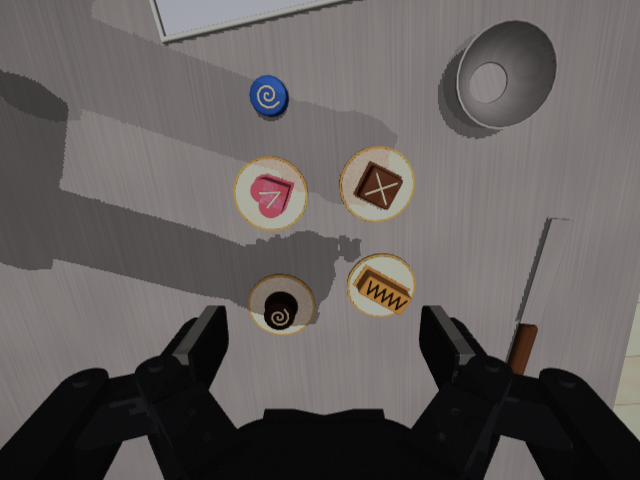

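View pics/s13.png

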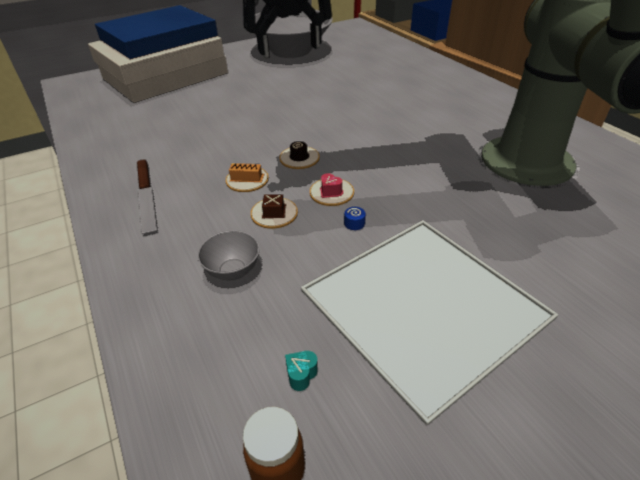

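All four chocolates are on their boards and the bowl hasn't moved ((229,258) in the scene view, as before). I'll check the round and bar numerically.

```bash
python3 - <<'E'
from m import *
c,im=load('w13')
D=[]
for p in((283,305),(382,285)):
    b,fn,s,n=up(c,im,p,38,s=8);print(fn([0,0]));D.append(cv2.resize(b,(400,400)))
cv2.imwrite('pics/w13c.png',np.hstack(D)[:,:,::-1])
E
```

```text
[244.5625 266.5625]
[343.5625 246.5625]
```

View pics/w13c.png

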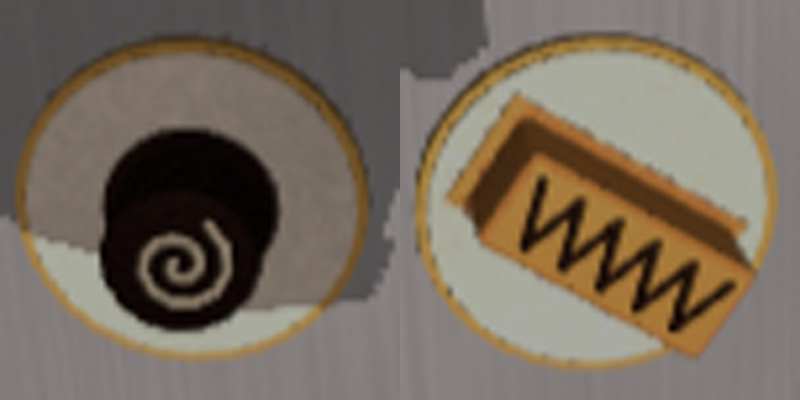

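```bash
python3 - <<'E'
from m import *
c,im=load('w13')
P=ray(c,np.array([(133,152),(355,268),(297,357),(80,243)])/5.263+[343.6,246.6],.035)[:,:2]*1000
print('bar',P.mean(0),cv2.minAreaRect(P.astype(np.float32)))
Q=ray(c,np.array([(118,95),(347,225),(48,205)])/5.263+[343.6,246.6],.006)[:,:2]*1000
print('print centre',(Q[1]+Q[2])/2,np.hypot(*(Q[0]-Q[1])),np.hypot(*(Q[0]-Q[2])), 'edge ang',np.degrees(np.arctan2(*(Q[0]-Q[1])[::-1])))
R=ray(c,np.array([(100,255),(264,255),(180,190),(182,329)])/5.263+[244.6,266.6],.035)[:,:2]*1000
print('round',(R[0]+R[1])/2,(R[2]+R[3])/2,np.hypot(*(R[0]-R[1])),np.hypot(*(R[2]-R[3])))
E
```

```text
bar [ 618.8931 -275.183 ] ((618.7369384765625, -275.30255126953125), (29.28045654296875, 68.3921890258789), 56.951026916503906)
print centre [ 618.3841 -276.731 ] 75.30936079788744 37.19833451107744 edge ang 145.1521200787817
round [ 470.5658 -295.1549] [ 470.1246 -296.7519] 43.78732529984101 41.64755658748889
```

```bash
python3 -c "
from workcell import ctrl
print(ctrl.close_job())"
```

```text
the job is handed in; nothing more can be done
None
```

All four chocolates are on their matching boards, and the job was handed in at about 30 s on the clock. Each was picked from the sheet, carried upright and lowered until contact was felt (5–9 N) before release.

Last checks from the wrist camera:

| Chocolate | Distance from print centre | Turn error |
|---|---|---|
| Heart | 0.7 mm | about 0.1°, pointing the right way |
| Square | 0.7 mm | about 0.3° |
| Bar | about 1–1.5 mm | gripper turn matched the print at release |
| Round | about 1 mm | does not matter |

One check disagreed: the final wide view put the bar about 1.4° off its print. I took this as coarse pixel picking, because its sides lay evenly within the print in the close view, and left it.

The bowl stands where it was. I never handled the turquoise heart or the blue round; both look unmoved in the final scene view. The arm ended clear of everything with the jaws open.

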